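# Hang the parts bin back on the bench rail

### The job

Hang the loose parts bin that has a steel hook on its back on the free middle stretch of the slotted bench rail: tip its front up so that the hook enters the groove, whose exact height must be felt for, then turn it down until its back lies against the rail, and let go so that it hangs there level by itself. Go gently against the rail, do not tip the bin so far that its parts would fall out, and leave everything else where it is.

Things in the scene. Friction and masses are not known exactly. Their poses are not given: they have to be found in the camera images.
- bin_center (a point): Centre of the loose parts bin, 25 mm above its underside. Black plastic bin 70 mm deep (x), 56 mm wide (y, straight side walls to grasp across), 50 mm high, open on top, front lower, brass spacers fixed inside, 0.13 to 0.25 kg. Axes: x from its front to its back (the hook side), z up. Outer back face at x = +35 mm.
- bin_lip (a point): Middle of the top edge of the steel hook's upturned lip, 43 mm behind and 41 mm above the bin's centre; same axes. From the top of the back wall a 3 mm web (22 to 25 mm above the centre) runs 9.5 mm straight back and ends in a 3 mm thick lip that turns up: 19 mm high from the web's underside, 6.5 mm of gap between lip and the plane of the back face. 50 mm wide.
- stand: Bench stand: two wooden uprights on steel feet carry a rigid aluminium slatwall rail 460 mm long. Origin: on the bench below the middle of the rail's front face. x points into the rail (its front face is the plane x = 0; you work from -x), y along the rail, z up. The rail was clamped by hand: its height on the uprights varies and this pose does not tell it.
- groove_mean (a point): Point fixed to the stand, on the plane of the rail's face, mid length, 175 mm above the bench. The groove's floor is up to 25 mm above or below it: to be felt for, or seen. Groove: mouth 14 mm high from its floor up; behind the 4 mm thick upper lip a cavity 16 mm deep, its roof 28 mm above the floor. Face reaches 70 mm below the floor, rail's top is 32 mm above it.
- free_middle (a point): Point on the bench under the middle of the free stretch, on the plane of the rail's face (stand axes). The hook passes the mouth only with the bin's front tipped up 35 degrees or more (45 is easy), moving in and then up; at 45 the corridor is 5 mm high. Hung: web on the groove's floor, lip up behind the upper lip, back on the face, up to 3 degrees of play.
- hung_bin (a point): Point on the bench below a similar bin that hangs on the rail (stand y -193 to -137 mm, up to 72 mm in front of the face): leave it.
- hung_holder (a point): Point on the bench below a steel tool holder with three screwdrivers that hangs on the rail (stand y 125 to 205 mm, up to 60 mm in front of the face): leave it.
- tray_c (a point): bystander: plain black stacking tray without a hook, 110 x 75 x 55 mm; its centre
- spool_c (a point): bystander: solder spool, 54 mm diameter, 40 mm high; its centre
- jar_c (a point): bystander: amber flux jar, 48 mm diameter, 50 mm high; its centre
- driver_c (a point): bystander: screwdriver lying on the bench, 170 mm long; its middle
- tweezers_c (a point): bystander: steel tweezers lying on the bench, 120 mm long, 9 mm high; their middle
- tin_c (a point): bystander: round tip-cleaner tin, 72 mm diameter, 38 mm high; its centre
Mind the look-alikes: they are no part of the job. Leave any orange look-alike of the part that bears bin_center alone.

How it is judged (in metres and radians):
On the way:
1. the hook's lip is inside the groove, behind the front lip of the upper slat, while the bin is still tipped up (x of bin_lip in the frame of stand above 0.006 m and angle between bin_center's own z axis and vertical above 0.3 rad and z of bin_lip in the frame of stand between 0.14 and 0.235 m), for 0.1 s.
At the end, for the whole second after the job is handed in: The bin hangs still on the rail between the two hung things, level within 5 degrees and square to the rail within 6 degrees, its hook's lip standing in the groove behind the upper slat's lip and its back against the rail (x of bin_lip in the frame of stand between 0.003 and 0.012 m and z of bin_lip in the frame of stand between 0.163 and 0.225 m and y of bin_lip in the frame of stand between -0.11 and 0.1 m and angle between bin_center's own z axis and vertical below 0.09 rad and angle between the x axis of bin_center and the x axis of stand, either way round below 0.1 rad and contact force between bin and stand above 0.4 N and linear speed of bin below 0.01 m/s and angular speed of bin below 0.1 rad/s); the robot touches nothing.
It fails at once if the bin or the robot presses on the rail or its stand with more than 25 N (contact force between any of bin, the arm, the fingers and stand above 25 N).
It fails at once if the bin is tipped more than 70 degrees (angle between bin_center's own z axis and vertical above 1.22 rad).
It fails at once if a bystander on the bench is shifted by more than 20 mm (distance of any of tray_c, spool_c, jar_c, driver_c, tweezers_c, tin_c from where it was at the start of the episode above 0.02 m).
It also fails if it takes over 72 s, if anything falls off the work surface, if the arm or the gripper's body presses on something with over 40 N, if the wrist force passes 120 N, or if a joint passes its speed limit or range.

### The arm

A 6-joint arm with a two-finger parallel gripper is mounted at the origin on the work surface. World frame = base frame: x ahead of the robot, y to its left, z up, the work surface at z = 0. Lengths are in mm, angles in rad, forces in N, time in s.
With the tool pointing down it reaches from about 350 to 975 mm from the base axis. Payload 7.1 kg.
Tool frame: the origin (TCP) lies at the very end of the fingers, on their centre line; the grasp point (between the pads) lies 19 mm behind it; y points along the fingers, x is the direction in which the jaws open and shut, and the axes are right-handed (so a half turn about y gives the same grasp; the last joint's range is limited). The gripper opens to 88 mm and grips with 3 to 60 N. Pads are 20 mm wide; open, the fingers measure 115 mm over their backs; the gripper's body (75 mm by 178 mm) begins 61 mm behind the grasp point.
Start: joints at [1.152, 0.423, 1.63, -0, 1.089, -0.019], TCP at [243.239, 575.708, 222.675] pointing down, gripper open.
Joint ranges: [-3, 3], [-0.9, 2.11], [0.09, 2.58], [-1.31, 4.45], [0.11, 2.69], [-2.54, 2.54]. Speed limits (rad/s): [2.39, 2.39, 3.01, 3.14, 3.14, 3.14].

### API

Orientations are given as a rotation vector (axis times angle).
In Python, from workcell import ctrl gives the robot as it stands. The module is installed in compiled form; this text tells all that it offers.
- The arm moves only by the tool jog_arm, never from a script. Its argument "steps" is a list of rows, each an object with "turn": the turn, a rotation vector about the world's x, y, z scaled (see below), a list of three; "dp": the shift along the world's x, y, z scaled (see below), a list of three; "claw": the opening, from 0 (shut) to 1 (fully open). In form: [{"turn": [wx, wy, wz], "dp": [x, y, z], "claw": claw}, ...]. A call has 1 to 12 rows; each row is the pose to reach, as a shift and turn from the pose measured when the call began, turning the shorter way round; what a row does not reach only later rows make up. The controller multiplies each number of a shift by 80 mm and each number of a turn by pi rad. A row lasts 1/12 s, in which the tool goes at most 41.7 mm and 7.16 degrees, less where a joint would pass 70% of its speed; a pose out of reach is approached as far as the arm can. A call with a number of a shift or a turn outside -1 to 1 is refused whole. A call with a gripper value outside its range is refused whole. The fingers move at their own pace and stop on an object; the grip force is fixed at half the most. Time passes only in rows, so rows that repeat a pose let the fingers close. It gives the time, the measured TCP pose, the force and the opening at its end, in the units of the state.
- ctrl.get_obs(): the state, without advancing time (a new reading comes with each control period).
- ctrl.get_image(name): name is "scene" or "top" or "wrist"; returns a dict with "img" (384x512x3 uint8, red, green, blue), "range_z" (384x512 float32, mm along the optical axis (not along the pixel's ray), 0 where there is no reading), "fovy" (degrees; the focal length in pixels is half the picture's height over the tangent of half this angle, whatever the lens; pixels are square), "cx", "cy" (the principal point, pixels), "camera_from_world" (4x4, takes a point from world to camera coordinates); the wrist camera has in their place "hand_eye" (4x4, takes a point from camera to tool coordinates, whose origin is the TCP and whose axes are the tool frame's). Camera axes: x right, y down, z forward; pixel columns grow to the right and rows downward; lengths in mm; the calibration is good to about 2 mm. A picture is of the moment at which its call begins: read the wrist's pose just before it.
- ctrl.close_job(): hands the job in, once; it reports no verdict.
The state is a dict: "t": time; "qpos": joint angles; "qvel": joint speeds; "joint_torque": joint torques, N m; "ee_pos": TCP position; "orientation": TCP orientation; "ft_force": force on the tool from outside, world axes, zero at the start; "moment": the same for the moment, N m; "width": finger opening in mm.
Only numpy, scipy, OpenCV 4.12 (cv2) and the standard library are available. Lean on these libraries where they do the work, as an engineer would, in place of code of your own. Each camera call takes 0.05 s, during which the arm holds its last target.

## Working session

There is one attempt and no reset: what is moved stays moved. The work goes in short steps, Python scripts to look and compute and a tool call to move; the robot and the scene stay as the last step left them, time stands still between calls to the robot, and variables do not carry over. Pictures are saved under pics/ and viewed, and the job is handed in when it is done.

Besides the shell and the picture viewer there is one more tool, called after ">>>" as a command line: name --argument value ..., lists and objects as JSON in quotes. jog_arm: Moves the arm, as the interface text tells. Its arguments: {"type":"object","properties":{"steps":{"type":"array","items":{"type":"object","properties":{"turn":{"type":"array","items":{"type":"number"}},"dp":{"type":"array","items":{"type":"number"}},"claw":{"type":"number"}}}}},"required":["steps"]}

```bash
mkdir -p pics; cat > h.py <<'E'
import numpy as np, cv2
from scipy.spatial.transform import Rotation as R
from workcell import ctrl
def cam(n):
    o=ctrl.get_obs(); d=ctrl.get_image(n); h=d["img"].shape[0]
    d["f"]=h/2/np.tan(np.radians(d["fovy"])/2)
    if n=="wrist":
        T=np.eye(4);T[:3,:3]=R.from_rotvec(o["orientation"]).as_matrix();T[:3,3]=o["ee_pos"]
        d["wfc"]=T@np.array(d["hand_eye"])
    else: d["wfc"]=np.linalg.inv(np.array(d["camera_from_world"]))
    return d
def pts(d):
    z=d["range_z"];v,u=np.mgrid[:z.shape[0],:z.shape[1]]
    P=np.stack([(u-d["cx"])*z/d["f"],(v-d["cy"])*z/d["f"],z,np.ones_like(z)],-1)@d["wfc"].T
    P=P[...,:3];P[z<=0]=np.nan;return P
def save(d,n): cv2.imwrite("pics/"+n+".png",cv2.cvtColor(d["img"],cv2.COLOR_RGB2BGR))
E
python3 - <<'E'
from h import *
print(ctrl.get_obs())
for n in("scene","top","wrist"):
    d=cam(n);save(d,n+"0");np.save("pics/"+n+"0.npy",pts(d));z=d["range_z"]
    print(n,d["f"],d["cx"],d["cy"],(z>0).mean());print(d["wfc"].round(2))
E
```

```text
{'t': 0.0, 'qpos': array([ 1.15198730e+00,  4.23823292e-01,  1.63068198e+00, -3.18519610e-05,
        1.08857661e+00, -1.89843531e-02]), 'qvel': array([-3.43035940e-04,  8.44979284e-04, -2.27095485e-04,  9.45371169e-05,
       -2.68297865e-04, -2.39878412e-04]), 'joint_torque': array([ 2.21417380e-03, -5.44628334e+01, -2.73670471e+01,  6.44649169e-02,
        2.27578904e-02, -1.03109285e-04]), 'ee_pos': array([243.03875725, 575.21720594, 221.91579452]), 'orientation': array([-1.37306702, -0.90893798,  0.91098222]), 'ft_force': array([-0.46080196, -0.64481634, -0.35479435]), 'moment': array([ 0.02423735, -0.03102209,  0.00153416]), 'width': 87.89569358058861}
scene 426.6823312976309 257.09232718254793 190.85498156649072 0.9961344401041666
[[ 6.30000e-01  4.90000e-01 -6.10000e-01  1.14908e+03]
 [ 7.80000e-01 -4.10000e-01  4.70000e-01 -4.41000e+02]
 [-2.00000e-02 -7.70000e-01 -6.40000e-01  7.54190e+02]
 [ 0.00000e+00  0.00000e+00  0.00000e+00  1.00000e+00]]
top 500.10859089829273 252.71007000449723 190.81305849102552 0.9959665934244791
[[-3.00000e-02 -9.80000e-01  2.10000e-01  2.82910e+02]
 [-1.00000e+00  3.00000e-02 -0.00000e+00 -9.27000e+00]
 [-1.00000e-02 -2.10000e-01 -9.80000e-01  1.34636e+03]
 [ 0.00000e+00  0.00000e+00  0.00000e+00  1.00000e+00]]
wrist 332.7416397442859 254.86286532933926 195.13490095603487 0.9960428873697916
[[ 3.9000e-01  8.9000e-01  2.3000e-01  1.7964e+02]
 [ 9.2000e-01 -3.8000e-01 -1.0000e-01  6.0242e+02]
 [-0.0000e+00  2.5000e-01 -9.7000e-01  3.8419e+02]
 [ 0.0000e+00  0.0000e+00  0.0000e+00  1.0000e+00]]
```

View pics/scene0.png

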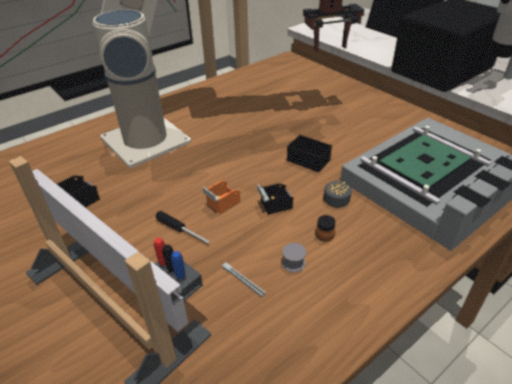

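View pics/top0.png

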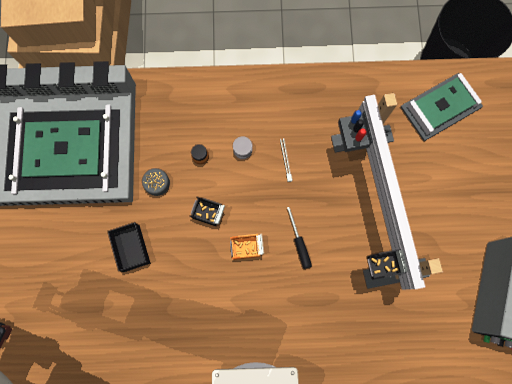

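View pics/wrist0.png

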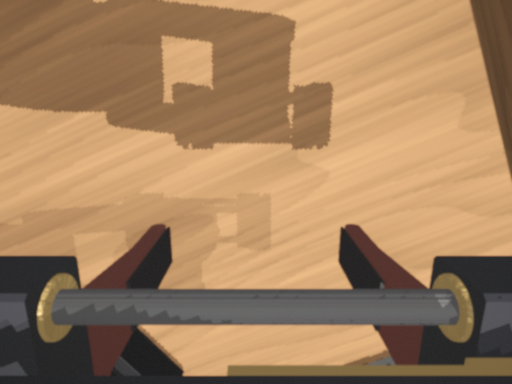

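Candidates (top view): black bin with steel hook at (208,212); orange look-alike bin at (247,247); plain black tray (129,248); hung bin (383,265). I choose (208,212) and check it in a close crop, and measure it and the rail.

```bash
python3 - <<'E'
from h import *
im=cv2.imread("pics/top0.png");P=np.load("pics/top0.npy")
a=cv2.resize(im[190:270,180:275],None,fx=5,fy=5,interpolation=cv2.INTER_CUBIC)
b=cv2.resize(im[90:295,320:450],None,fx=2.5,fy=2.5,interpolation=cv2.INTER_CUBIC)
H=max(a.shape[0],b.shape[0]);c=np.zeros((H,a.shape[1]+b.shape[1],3),np.uint8)
c[:a.shape[0],:a.shape[1]]=a;c[:b.shape[0],a.shape[1]:]=b
c=c[:600,:800];cv2.imwrite("pics/crop0.png",c)
def show(n,u0,u1,v0,v1,zm):
    Q=P[v0:v1,u0:u1].reshape(-1,3);Q=Q[Q[:,2]>zm]
    print(n,len(Q),Q.min(0).round(1),Q.max(0).round(1));return Q
Q=show("bin",185,230,192,232,12)
r=cv2.minAreaRect(Q[:,:2].astype(np.float32));print(r)
for t in(30,45,50,55,60): 
    q=Q[Q[:,2]>t]; print(t,len(q),q.mean(0).round(1) if len(q) else '')
for n,u,v in(("tray",129,248),("jar",200,154),("spool",243,148),("tin",155,181),("drv",299,240),("twz",287,160),("orange",247,247)):print(n,P[v,u].round(1))
# rail top
Q=show("rail",360,425,95,290,170)
z=Q[:,2];print(np.histogram(z,bins=20))
top=Q[(z>np.percentile(z,20))]
m=np.zeros(P.shape[:2],bool)
E
```

```text
bin 354 [474.   66.5  12.1] [551.1 161.4  69.4]
((511.42315673828125, 114.4234619140625), (84.60990142822266, 57.57655715942383), 69.43180847167969)
30 215 [506.7  99.9  49.1]
45 163 [503.6  92.2  52.7]
50 98 [502.7  88.2  55.9]
55 38 [499.5  77.7  62.7]
60 25 [497.   76.5  65.8]
tray [420.7 326.2   4.8]
jar [663.2 129.1  51.1]
spool [680.5  13.3  38. ]
tin [594.3 251.2  42. ]
drv [ 426.2 -127.9   29.6]
twz [ 651.5 -107.3    7.1]
orange [ 4.147e+02  9.900e+00 -4.000e-01]
rail 4102 [ 291.9 -380.2  170. ] [ 747.5 -262.6  287.3]
(array([ 223,  172,  155,  363,  272,   24,  105,  178,  541, 1610,  103,
         61,   50,   27,   23,   21,   20,   20,   43,   91]), array([170.03817061, 175.90317658, 181.76818256, 187.63318853,
       193.49819451, 199.36320048, 205.22820645, 211.09321243,
       216.9582184 , 222.82322438, 228.68823035, 234.55323633,
       240.4182423 , 246.28324828, 252.14825425, 258.01326023,
       263.8782662 , 269.74327218, 275.60827815, 281.47328413,
       287.3382901 ]))
```

View pics/crop0.png

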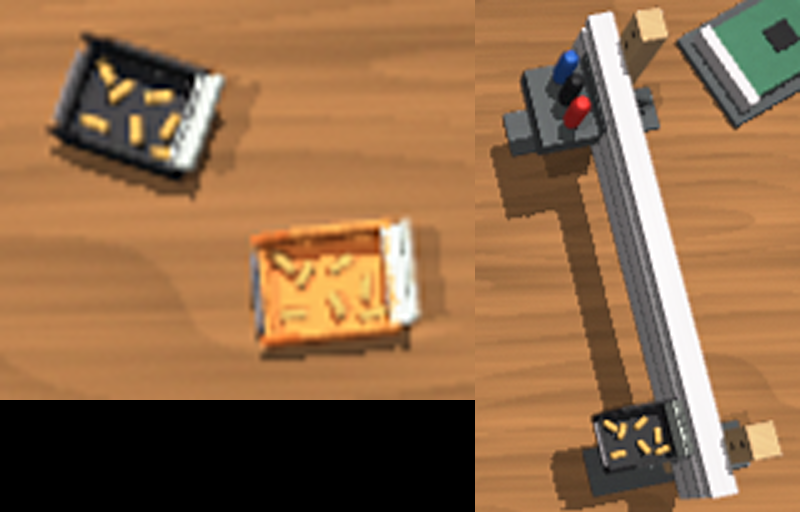

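```bash
python3 - <<'E'
from h import *
o=ctrl.get_obs();print(R.from_rotvec(o["orientation"]).as_matrix().round(3))
P=np.load("pics/top0.npy");S=np.load("pics/scene0.npy");im=cv2.imread("pics/top0.png")
# rail top
v,u=np.mgrid[:384,:512]
m=(u>355)&(u<430)&(v>92)&(v<292)&(P[...,2]>215)&(P[...,2]<235)&(im.min(2)>200)
Q=P[m];print("railtop",m.sum(),np.median(Q[:,2]),Q[:,2].std())
r=cv2.minAreaRect(Q[:,:2].astype(np.float32));print(r,cv2.boxPoints(r).round(1).tolist())
A=np.c_[Q[:,:2],np.ones(len(Q))];print("plane",np.linalg.lstsq(A,Q[:,2],rcond=None)[0])
# scene rail
m2=(S[...,2]>180)&(S[...,2]<240)&(S[...,0]>270)&(S[...,0]<760)&(S[...,1]<-230)&(S[...,1]>-400)
q=S[m2];print("scene rail z",np.percentile(q[:,2],[50,80,90,95,99]).round(1))
# bin rim
m=(u>185)&(u<230)&(v>192)&(v<232)&(P[...,2]>44)&(P[...,2]<56)
Q=P[m];r=cv2.minAreaRect(Q[:,:2].astype(np.float32));print("rim",r,cv2.boxPoints(r).round(1).tolist())
m=(u>185)&(u<230)&(v>192)&(v<232)&(P[...,2]>60)
Q=P[m];d=np.linalg.svd(Q[:,:2]-Q[:,:2].mean(0))[2][0];print("lip",Q.mean(0),d,Q.max(0),np.ptp(Q@np.r_[d,0]))
m=(S[...,2]>3)&(S[...,0]>460)&(S[...,0]<560)&(S[...,1]<160)&(S[...,1]>55)
q=S[m];r=cv2.minAreaRect(q[:,:2].astype(np.float32));print("scene bin",r)
ql=q[q[:,2]>58];print(len(ql),ql.mean(0),ql.max(0)); d=np.linalg.svd(ql[:,:2]-ql[:,:2].mean(0))[2][0];print(d)
E
```

```text
[[ 0.389 -0.    -0.921]
 [ 0.921 -0.001  0.389]
 [-0.001 -1.     0.   ]]
railtop 1883 224.6294675001443 2.1270120267469674
((519.7694091796875, -332.63775634765625), (459.34429931640625, 24.781496047973633), 9.403389930725098) [[291.20001220703125, -357.8999938964844], [295.20001220703125, -382.3999938964844], [748.4000244140625, -307.29998779296875], [744.2999877929688, -282.8999938964844]]
plane [-8.85310793e-03  3.78311831e-02  2.41767777e+02]
scene rail z [222.5 226.8 227.8 232.8 238.5]
rim ((510.4476318359375, 111.24445343017578), (77.9150390625, 57.00808334350586), 69.16375732421875) [[470.0, 85.0], [523.2000122070312, 64.69999694824219], [550.9000244140625, 137.5], [497.70001220703125, 157.8000030517578]]
lip [496.96016424  76.52158403  65.77115775] [-0.93935952  0.34293395] [519.59686108  85.08775899  69.44848348] 47.468986187857695
scene bin ((509.68121337890625, 107.81317138671875), (99.72344970703125, 104.54357147216797), 0.5410746932029724)
37 [502.60875701  75.25733476  65.32663239] [524.45333563  86.37256025  70.98890297]
[ 0.93465211 -0.35556355]
```

```bash
cat >> h.py <<'E'
def tool(bxang,beta):
    # tool y = approach; tool x = bin y
    b=np.array([np.cos(bxang),np.sin(bxang),0]);a=np.sin(beta)*b-np.cos(beta)*np.array([0,0,1])
    x=np.cross([0,0,1],b);return np.stack([x,a,np.cross(x,a)],1)
def delta(p,M,n=1):
    o=ctrl.get_obs();R0=R.from_rotvec(o["orientation"]).as_matrix()
    t=R.from_matrix(M@R0.T).as_rotvec()
    print("dp",((np.array(p)-o["ee_pos"])/80/n).round(4),"turn",(t/np.pi/n).round(4),"deg",np.degrees(np.linalg.norm(t)).round(1))
def st():
    o=ctrl.get_obs();print("t",round(o["t"],2),"p",o["ee_pos"].round(1),"q",o["qpos"].round(2),"F",o["ft_force"].round(2),"M",o["moment"].round(2),"w",round(o["width"],1))
    return o
E
python3 - <<'E'
from h import *
M=tool(np.radians(-110.5),np.radians(45))
delta([534.5,176,222],M,5);print(M.round(3))
E
```

```text
dp [ 7.286e-01 -9.983e-01 -2.000e-04] turn [-0.0505 -0.0218 -0.0918] deg 96.3
[[ 0.937 -0.248  0.248]
 [-0.35  -0.662  0.662]
 [ 0.    -0.707 -0.707]]
```

>>> jog_arm --steps '[{"dp": [0.24, -0.33, 0.1], "turn": [-0.017, -0.007, -0.03], "claw": 1}, {"dp": [0.48, -0.66, 0.2], "turn": [-0.034, -0.014, -0.06], "claw": 1}, {"dp": [0.73, -0.98, 0.3], "turn": [-0.05, -0.022, -0.092], "claw": 1}, {"dp": [0.73, -0.98, 0.3], "turn": [-0.05, -0.022, -0.092], "claw": 1}]'

```text
t: 0.48
ee_pos: [303.9, 494.9, 247.0]
orientation: [-1.636, -0.674, 0.722]
ft_force: [0.3, 1.3, -0.3]
width: 87.6
```

>>> jog_arm --steps '[{"dp": [0.24, -0.33, 0], "turn": [-0.017, -0.007, -0.03], "claw": 1}, {"dp": [0.48, -0.66, 0], "turn": [-0.034, -0.014, -0.06], "claw": 1}, {"dp": [0.73, -0.98, 0], "turn": [-0.05, -0.022, -0.092], "claw": 1}, {"dp": [0.73, -0.98, 0], "turn": [-0.05, -0.022, -0.092], "claw": 1}]'

```text
t: 0.82
ee_pos: [364.3, 413.9, 246.2]
orientation: [-1.867, -0.418, 0.517]
ft_force: [-0.2, 0.6, -0.2]
width: 87.7
```

```bash
python3 - <<'E'
from h import *
st()
M=tool(np.radians(-110.5),np.radians(45))
delta([534.5,176,222],M,3)
E
```

```text
t 0.82 p [364.3 413.9 246.2] q [ 0.95  0.42  1.62 -0.23  1.37  0.46] F [-0.24  0.59 -0.21] M [ 0.07 -0.01 -0.02] w 87.7
dp [ 0.7093 -0.9913 -0.1007] turn [-0.0498 -0.0211 -0.0906] deg 57.0
```

>>> jog_arm --steps '[{"dp": [0.24, -0.33, 0], "turn": [-0.017, -0.007, -0.03], "claw": 1}, {"dp": [0.48, -0.66, 0], "turn": [-0.034, -0.014, -0.06], "claw": 1}, {"dp": [0.71, -0.99, 0], "turn": [-0.05, -0.021, -0.091], "claw": 1}, {"dp": [0.71, -0.99, 0], "turn": [-0.05, -0.021, -0.091], "claw": 1}]'

```text
t: 1.15
ee_pos: [422.9, 332.3, 245.0]
orientation: [-2.061, -0.146, 0.3]
ft_force: [0.1, -0.3, -0.5]
width: 87.5
```

>>> jog_arm --steps '[{"dp": [0.24, -0.33, 0], "turn": [-0.017, -0.007, -0.03], "claw": 1}, {"dp": [0.48, -0.66, 0], "turn": [-0.034, -0.014, -0.06], "claw": 1}, {"dp": [0.71, -0.99, 0], "turn": [-0.05, -0.021, -0.091], "claw": 1}, {"dp": [0.71, -0.99, 0], "turn": [-0.05, -0.021, -0.091], "claw": 1}]'

```text
t: 1.48
ee_pos: [481.6, 250.8, 243.7]
orientation: [-2.216, 0.142, 0.066]
ft_force: [-0.5, -0.3, 0.2]
width: 87.9
```

```bash
python3 - <<'E'
from h import *
st()
M=tool(np.radians(-110.5),np.radians(45))
delta([534.5,176,150],M,1)
d=cam("wrist");save(d,"w1")
E
```

```text
t 1.48 p [481.6 250.8 243.7] q [ 0.68  0.55  1.53 -0.4   1.6   0.83] F [-0.53 -0.27  0.25] M [ 0.3   0.03 -0.03] w 87.9
dp [ 0.6615 -0.9356 -1.1709] turn [-0.0482 -0.0215 -0.0864] deg 18.2
```

View pics/w1.png

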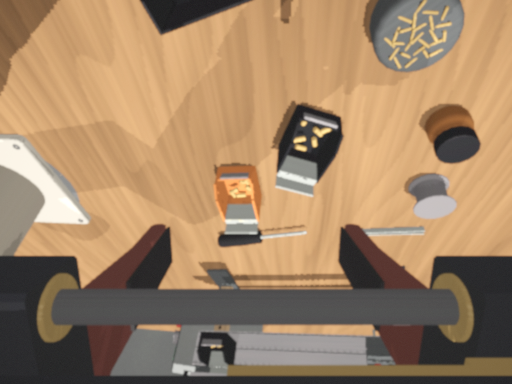

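The wrist view shows the black bin at (308,148) with its steel hook at (297,178), towards the rail; the orange look-alike is at (238,200). The choice is confirmed, so I move to the pregrasp.

>>> jog_arm --steps '[{"dp": [0.22, -0.3, -0.3], "turn": [-0.016, -0.007, -0.029], "claw": 1}, {"dp": [0.44, -0.6, -0.6], "turn": [-0.032, -0.014, -0.058], "claw": 1}, {"dp": [0.66, -0.94, -0.9], "turn": [-0.048, -0.021, -0.086], "claw": 1}, {"dp": [0.66, -0.94, -0.9], "turn": [-0.048, -0.021, -0.086], "claw": 1}, {"dp": [0.66, -0.94, -0.9], "turn": [-0.048, -0.021, -0.086], "claw": 1}]'

```text
t: 1.95
ee_pos: [532.1, 177.3, 169.6]
orientation: [-2.323, 0.417, -0.161]
ft_force: [-0.6, 1.2, -0.1]
width: 87.8
```

```bash
python3 - <<'E'
from h import *
st()
d=cam("wrist");save(d,"w2");P=pts(d)
z=P[...,2]
reg=(P[...,0]>450)&(P[...,0]<575)&(P[...,1]>45)&(P[...,1]<175)
m=reg&(z>58)&(z<75);Q=P[m];print("lip",len(Q),Q.mean(0).round(1),Q[:,2].max().round(1));dd=np.linalg.svd(Q[:,:2]-Q[:,:2].mean(0))[2][0];print(dd,np.ptp(Q@np.r_[dd,0]))
v,u=np.where(m);print(u.min(),u.max(),v.min(),v.max())
m=reg&(z>20)&(z<75);Q=P[m];r=cv2.minAreaRect(Q[:,:2].astype(np.float32));print(r,cv2.boxPoints(r).round(1).tolist())
v,u=np.where(m);print(u.min(),u.max(),v.min(),v.max())
E
```

```text
t 1.95 p [532.1 177.3 169.6] q [ 0.54  0.72  1.48 -0.45  1.61  1.03] F [-0.58  1.24 -0.07] M [ 0.28 -0.03  0.01] w 87.8
lip 465 [499.4  78.1  62.9] 67.2
[ 0.93955042 -0.34241058] 50.04083602114582
234 286 177 185
((513.1906127929688, 115.13080596923828), (85.18795776367188, 56.01485061645508), 69.75731658935547) [[472.20001220703125, 84.9000015258789], [524.7000122070312, 65.5], [554.2000122070312, 145.39999389648438], [501.70001220703125, 164.8000030517578]]
227 296 84 185
```

View pics/w2.png

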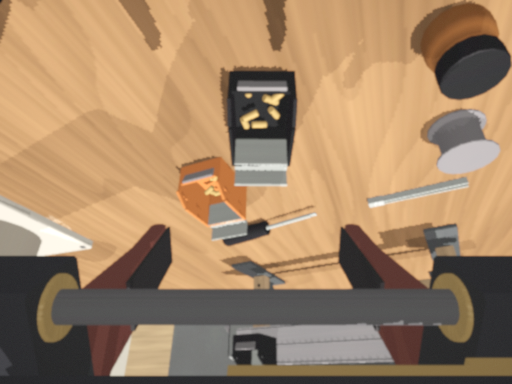

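```bash
python3 - <<'E'
from h import *
M=tool(np.radians(-110),np.radians(45))
delta([533.2,170.5,91],M);
print((np.array([509,104.1,14.6])-[533.2,170.5,91])/80)
E
```

```text
dp [ 0.0107 -0.0981 -1.0021] turn [-0.0019 -0.0018  0.0004] deg 0.5
[-0.3025 -0.83   -0.955 ]
```

>>> jog_arm --steps '[{"dp": [0.01, -0.05, -0.35], "turn": [-0.002, -0.002, 0], "claw": 1}, {"dp": [0.01, -0.1, -0.7], "turn": [-0.002, -0.002, 0], "claw": 1}, {"dp": [0.01, -0.1, -0.98], "turn": [-0.002, -0.002, 0], "claw": 1}, {"dp": [0.01, -0.1, -0.98], "turn": [-0.002, -0.002, 0], "claw": 1}, {"dp": [0.01, -0.1, -0.98], "turn": [-0.002, -0.002, 0], "claw": 1}]'

```text
t: 2.42
ee_pos: [532.5, 172.0, 93.8]
orientation: [-2.326, 0.408, -0.169]
ft_force: [-0.5, 0.3, 0.6]
width: 88.0
```

```bash
python3 - <<'E'
from h import *
st()
M=tool(np.radians(-110),np.radians(45))
delta([509,104.1,14.6],M)
E
```

```text
t 2.42 p [532.5 172.   93.8] q [ 0.54  0.82  1.5  -0.46  1.5   1.09] F [-0.53  0.31  0.57] M [ 0.21 -0.12  0.04] w 88.0
dp [-0.2943 -0.8492 -0.9894] turn [-0.0002 -0.     -0.0006] deg 0.1
```

>>> jog_arm --steps '[{"dp": [-0.07, -0.21, -0.25], "claw": 1}, {"dp": [-0.15, -0.42, -0.5], "claw": 1}, {"dp": [-0.22, -0.64, -0.74], "claw": 1}, {"dp": [-0.26, -0.75, -0.87], "claw": 1}, {"dp": [-0.29, -0.85, -0.99], "claw": 1}, {"dp": [-0.29, -0.85, -0.99], "claw": 1}, {"dp": [-0.29, -0.85, -0.99], "claw": 1}, {"dp": [-0.29, -0.85, -0.99], "claw": 1}]'

```text
invalid input at $.steps[0]: expected keys turn, dp, claw
```

```bash
python3 - <<'E'
from h import *
st()
M=tool(np.radians(-110),np.radians(45))
delta([509,104.1,14.6],M)
d=cam("wrist");save(d,"w3")
E
```

```text
t 2.42 p [532.5 172.   93.8] q [ 0.54  0.82  1.5  -0.46  1.5   1.09] F [-0.53  0.31  0.57] M [ 0.21 -0.12  0.04] w 88.0
dp [-0.2943 -0.8492 -0.9894] turn [-0.0002 -0.     -0.0006] deg 0.1
```

View pics/w3.png

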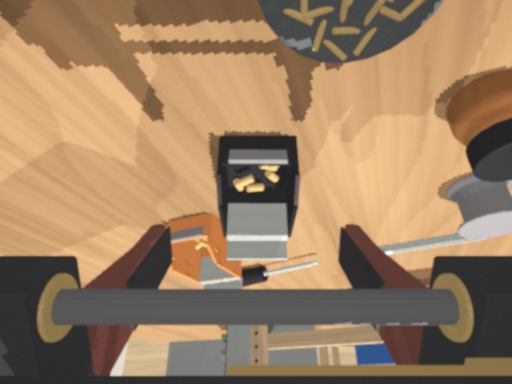

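The bin (258,195) is centred between the fingers. Turn is a required key, so I resend the advance with it.

>>> jog_arm --steps '[{"dp": [-0.07, -0.21, -0.25], "turn": [0, 0, 0], "claw": 1}, {"dp": [-0.15, -0.42, -0.5], "turn": [0, 0, 0], "claw": 1}, {"dp": [-0.22, -0.64, -0.74], "turn": [0, 0, 0], "claw": 1}, {"dp": [-0.26, -0.75, -0.87], "turn": [0, 0, 0], "claw": 1}, {"dp": [-0.29, -0.85, -0.99], "turn": [0, 0, 0], "claw": 1}, {"dp": [-0.29, -0.85, -0.99], "turn": [0, 0, 0], "claw": 1}, {"dp": [-0.29, -0.85, -0.99], "turn": [0, 0, 0], "claw": 1}, {"dp": [-0.29, -0.85, -0.99], "turn": [0, 0, 0], "claw": 1}]'

```text
t: 3.13
ee_pos: [511.4, 105.2, 16.4]
orientation: [-2.324, 0.406, -0.173]
ft_force: [-0.8, 0.4, -0.5]
width: 87.5
```

```bash
python3 - <<'E'
from h import *
st()
M=tool(np.radians(-110),np.radians(45))
delta([509,104.1,14.6],M)
d=cam("wrist");save(d,"w4")
E
```

```text
t 3.13 p [511.4 105.2  16.4] q [ 0.47  0.88  1.62 -0.52  1.31  1.14] F [-0.81  0.4  -0.48] M [ 0.26 -0.03 -0.02] w 87.5
dp [-0.0302 -0.0137 -0.0225] turn [-0.0008  0.0013 -0.0006] deg 0.3
```

View pics/w4.png

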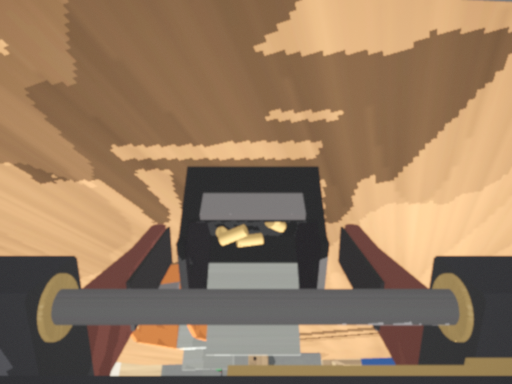

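The bin sits between the fingers (180–325 px), evenly spaced. Closing.

>>> jog_arm --steps '[{"dp": [-0.02, -0.01, -0.01], "turn": [0, 0, 0], "claw": 0.8}, {"dp": [-0.02, -0.01, -0.01], "turn": [0, 0, 0], "claw": 0.6}, {"dp": [-0.02, -0.01, -0.01], "turn": [0, 0, 0], "claw": 0.3}, {"dp": [-0.02, -0.01, -0.01], "turn": [0, 0, 0], "claw": 0}, {"dp": [-0.02, -0.01, -0.01], "turn": [0, 0, 0], "claw": 0}, {"dp": [-0.02, -0.01, -0.01], "turn": [0, 0, 0], "claw": 0}, {"dp": [-0.02, -0.01, -0.01], "turn": [0, 0, 0], "claw": 0}, {"dp": [-0.02, -0.01, -0.01], "turn": [0, 0, 0], "claw": 0}]'

```text
t: 3.85
ee_pos: [509.8, 104.5, 15.6]
orientation: [-2.324, 0.406, -0.173]
ft_force: [0.0, 1.2, 1.0]
width: 55.9
```

>>> jog_arm --steps '[{"dp": [0, 0, 0.3], "turn": [0, 0, 0], "claw": 0}, {"dp": [0, 0, 0.7], "turn": [0, 0, 0], "claw": 0}, {"dp": [0, 0, 1], "turn": [0, 0, 0], "claw": 0}, {"dp": [0, 0, 1], "turn": [0, 0, 0], "claw": 0}, {"dp": [0, 0, 1], "turn": [0, 0, 0], "claw": 0}]'

```text
t: 4.27
ee_pos: [510.5, 104.9, 96.2]
orientation: [-2.322, 0.405, -0.176]
ft_force: [0.9, -0.6, -1.7]
width: 55.9
```

```bash
python3 - <<'E'
from h import *
st()
d=cam("wrist");save(d,"w5")
E
```

```text
t 4.27 p [510.5 104.9  96.2] q [ 0.47  0.75  1.63 -0.51  1.4   1.08] F [ 0.91 -0.65 -1.74] M [ 0.44 -0.05 -0.  ] w 55.9
```

View pics/w5.png

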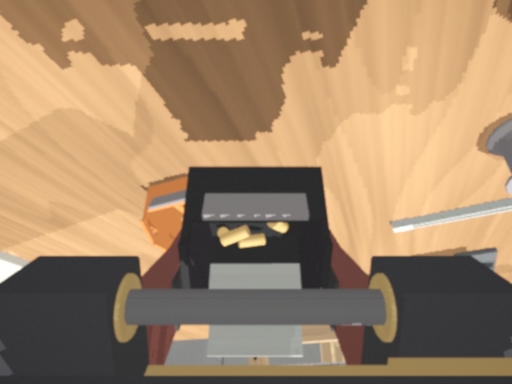

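>>> jog_arm --steps '[{"dp": [0, -0.1, 0.3], "turn": [0, 0, 0.01], "claw": 0}, {"dp": [0, -0.3, 0.6], "turn": [0, 0, 0.02], "claw": 0}, {"dp": [0, -0.6, 0.8], "turn": [0, 0, 0.033], "claw": 0}, {"dp": [0, -0.9, 0.9], "turn": [0, 0, 0.033], "claw": 0}, {"dp": [0, -0.9, 0.9], "turn": [0, 0, 0.033], "claw": 0}]'

```text
t: 4.73
ee_pos: [508.6, 29.6, 167.4]
orientation: [-2.339, 0.287, -0.122]
ft_force: [-0.1, -0.0, -1.5]
width: 55.3
```

>>> jog_arm --steps '[{"dp": [0, -0.3, 0.3], "turn": [0, 0, 0.011], "claw": 0}, {"dp": [0, -0.6, 0.6], "turn": [0, 0, 0.022], "claw": 0}, {"dp": [0, -0.9, 0.8], "turn": [0, 0, 0.033], "claw": 0}, {"dp": [0, -0.95, 0.8], "turn": [0, 0, 0.033], "claw": 0}, {"dp": [0, -0.95, 0.8], "turn": [0, 0, 0.033], "claw": 0}]'

```text
t: 5.15
ee_pos: [507.9, -47.1, 230.5]
orientation: [-2.348, 0.169, -0.072]
ft_force: [0.4, 0.4, -1.3]
width: 55.7
```

>>> jog_arm --steps '[{"dp": [0, -0.3, 0], "turn": [0, 0, 0.011], "claw": 0}, {"dp": [0, -0.6, 0], "turn": [0, 0, 0.022], "claw": 0}, {"dp": [0, -0.9, 0], "turn": [0, 0, 0.033], "claw": 0}, {"dp": [0, -0.95, 0], "turn": [0, 0, 0.033], "claw": 0}, {"dp": [0, -0.95, 0], "turn": [0, 0, 0.033], "claw": 0}]'

```text
t: 5.57
ee_pos: [507.1, -123.1, 228.8]
orientation: [-2.352, 0.051, -0.02]
ft_force: [-0.1, 0.5, -1.4]
width: 55.8
```

```bash
python3 - <<'E'
from h import *
st()
M=tool(np.radians(-80.6),np.radians(45))
delta([500.6,-247.2,240],M)
d=cam("wrist");save(d,"w6")
E
```

```text
t 5.57 p [ 507.1 -123.1  228.8] q [ 0.16  0.4   1.91 -0.84  1.19  0.67] F [-0.14  0.53 -1.44] M [0.46 0.02 0.01] w 55.8
dp [-0.081  -1.5514  0.1401] turn [-0.0011 -0.0004  0.0659] deg 11.9
```

View pics/w6.png

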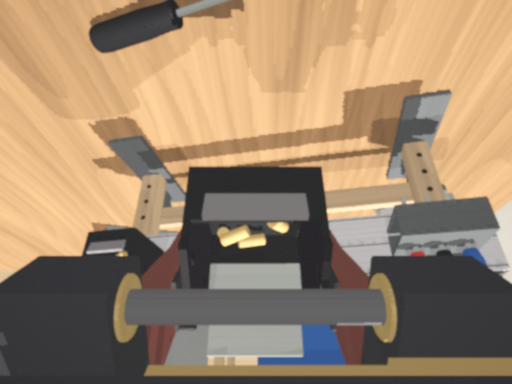

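>>> jog_arm --steps '[{"dp": [-0.02, -0.3, 0.2], "turn": [0, 0, 0.011], "claw": 0}, {"dp": [-0.04, -0.6, 0.4], "turn": [0, 0, 0.022], "claw": 0}, {"dp": [-0.06, -0.8, 0.6], "turn": [0, 0, 0.044], "claw": 0}, {"dp": [-0.06, -0.8, 0.6], "turn": [0, 0, 0.066], "claw": 0}, {"dp": [-0.06, -0.8, 0.6], "turn": [0, 0, 0.066], "claw": 0}, {"dp": [-0.06, -0.8, 0.6], "turn": [0, 0, 0.066], "claw": 0}]'

```text
t: 6.12
ee_pos: [502.9, -185.4, 276.7]
orientation: [-2.345, -0.192, 0.08]
ft_force: [0.2, 1.1, -1.8]
width: 55.8
```

```bash
python3 - <<'E'
from h import *
st()
d=cam("wrist");save(d,"w7");np.save("pics/w7.npy",pts(d))
E
```

```text
t 6.12 p [ 502.9 -185.4  276.7] q [ 0.04  0.24  2.   -0.95  1.03  0.44] F [ 0.24  1.1  -1.83] M [ 0.45  0.12 -0.02] w 55.8
```

View pics/w7.png

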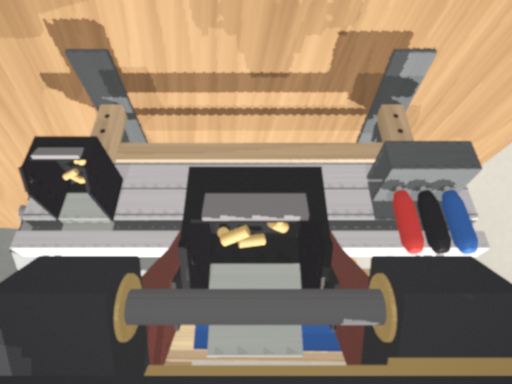

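The rail is seen well on both sides of the bin (columns 125–180 and 330–370, rows 165–255). Next I measure its profile there.

```bash
python3 - <<'E'
from h import *
P=np.load("pics/w7.npy");im=cv2.imread("pics/w7.png")
cv2.imwrite("pics/c7.png",cv2.resize(np.hstack([im[155:265,115:190],im[155:265,325:385]]),None,fx=5,fy=5,interpolation=cv2.INTER_NEAREST))
th=np.radians(-80.6);sx=np.array([np.cos(th),np.sin(th)]);sy=np.array([-sx[1],sx[0]]);O=np.array([517.7,-320.4])
X=(P[...,:2]-O)@sx;Y=(P[...,:2]-O)@sy;Z=P[...,2]
for c in(150,345):
    print("col",c)
    for r in range(160,262,3):
        print(r,X[r,c-4:c+5:4].round(0),Y[r,c].round(0),Z[r,c-4:c+5:4].round(0),im[r,c])
E
```

```text
col 150
160 [50. 49. 48.] -129.0 [84. 85. 85.] [183 221 249]
163 [1. 1. 0.] -109.0 [124. 124. 125.] [152 156 163]
166 [1. 1. 2.] -109.0 [128. 128. 128.] [181 181 185]
169 [1. 1. 2.] -108.0 [132. 133. 132.] [181 181 186]
172 [ 1. -0.  1.] -107.0 [136. 137. 137.] [180 180 184]
175 [1. 1. 1.] -107.0 [140. 141. 140.] [179 180 184]
178 [0. 1. 1.] -106.0 [145. 144. 144.] [181 181 185]
181 [ 0.  2. -0.] -106.0 [149. 148. 149.] [181 181 186]
184 [1. 1. 1.] -105.0 [152. 152. 152.] [180 181 185]
187 [2. 1. 1.] -104.0 [155. 156. 156.] [161 163 166]
190 [1. 1. 2.] -104.0 [160. 160. 159.] [177 178 182]
193 [ 0.  1. -0.] -103.0 [164. 163. 164.] [181 181 185]
196 [1. 0. 1.] -102.0 [167. 167. 167.] [184 185 189]
199 [ 1. -1.  0.] -101.0 [171. 171. 171.] [183 183 188]
202 [1. 2. 1.] -102.0 [174. 174. 174.] [182 182 187]
205 [1. 0. 1.] -101.0 [178. 178. 178.] [181 181 185]
208 [-0.  1.  0.] -100.0 [182. 181. 182.] [181 182 187]
211 [1. 1. 1.] -100.0 [185. 185. 185.] [181 182 186]
214 [ 0. -1. -1.] -99.0 [189. 189. 189.] [139 140 142]
217 [1. 0. 1.] -98.0 [192. 192. 192.] [183 184 189]
220 [4. 5. 4.] -
[... 1849 characters left out ...]
[12. 12. 11.] 100.0 [193. 193. 194.] [81 81 79]
226 [18. 18. 17.] 102.0 [194. 194. 194.] [95 95 93]
229 [20. 20. 21.] 102.0 [196. 196. 196.] [97 96 96]
232 [0. 1. 2.] 96.0 [208. 208. 208.] [178 178 182]
235 [ 2.  3. -0.] 96.0 [211. 211. 212.] [182 182 188]
238 [1. 0. 3.] 94.0 [215. 215. 214.] [179 179 183]
241 [1. 1. 1.] 94.0 [218. 218. 218.] [182 182 187]
244 [0. 3. 2.] 94.0 [221. 220. 221.] [180 181 185]
247 [1. 1. 1.] 93.0 [224. 224. 224.] [220 221 225]
250 [-167.    7.    7.] 95.0 [292. 225. 225.] [255 255 255]
253 [-168. -168.   14.] 45.0 [294. 294. 225.] [125 128 150]
256 [-171. -170. -170.] 44.0 [296. 296. 296.] [ 59  65 105]
259 [-173. -173. -172.] 43.0 [298. 298. 298.] [ 60  65 104]
```

View pics/c7.png

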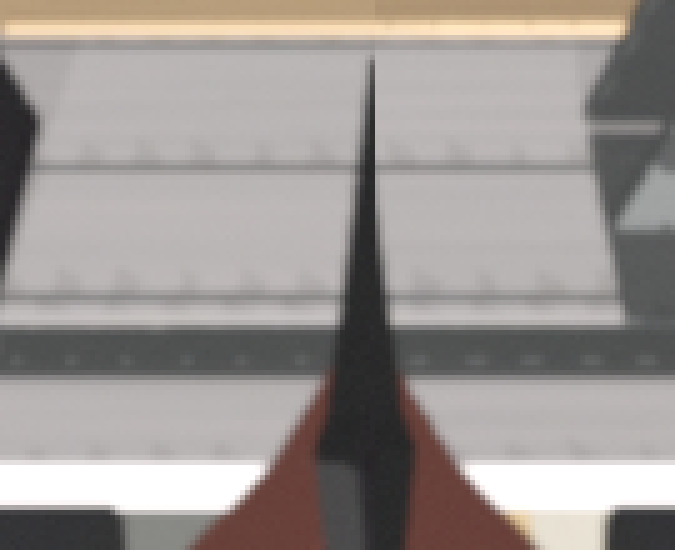

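```bash
python3 - <<'E'
from h import *
P=np.load("pics/w7.npy");im=cv2.imread("pics/w7.png")
th=np.radians(-80.6);sx=np.array([np.cos(th),np.sin(th)]);sy=np.array([-sx[1],sx[0]]);O=np.array([517.7,-320.4])
X=(P[...,:2]-O)@sx;Y=(P[...,:2]-O)@sy;Z=P[...,2]
rows=np.arange(163,219)
for c in(130,140,150,345,355): print(c,np.median(X[195:218,c]).round(2),np.median(Y[195:218,c]).round(0),"floor",np.median(Z[221:228,c]).round(1),"top",np.median(Z[250:256,c]).round(1))
o=ctrl.get_obs();e=o["ee_pos"];print("tcp",(e[:2]-O)@sx,(e[:2]-O)@sy,e[2]);M=R.from_rotvec(o["orientation"]).as_matrix();print("tool y in stand",M[:2,1]@sx,M[:2,1]@sy,M[2,1],"toolx",M[:2,0]@sx,M[:2,0]@sy,M[2,0])
for c in(215,254,295):
    for r in list(range(160,290,6))+list(range(328,366,4)): print(c,r,X[r,c].round(1),Y[r,c].round(1),Z[r,c].round(1),im[r,c]) if c==254 else None
for r in(200,340,275): 
    print(r,[(c,Y[r,c].round(1),X[r,c].round(1),Z[r,c].round(1)) for c in range(176,340,8)])
E
```

```text
130 0.93 -121.0 floor 193.7 top 224.8
140 0.82 -111.0 floor 193.5 top 224.8
150 0.85 -101.0 floor 193.6 top 224.8
345 1.0 100.0 floor 193.8 top 293.6
355 1.13 110.0 floor 193.7 top 224.8
tcp -135.60127903862255 7.849308176344518 276.53851433730296
tool y in stand 0.7038047415476055 -0.00035576827415746785 -0.7103933834179788 toolx 0.0002468718546878396 0.9999999367021924 -0.000256222360740993
254 160 48.6 5.9 85.0 [181 219 248]
254 166 0.3 6.1 129.1 [136 136 140]
254 172 -183.8 7.0 264.2 [42 42 42]
254 178 -184.9 7.0 267.9 [41 41 41]
254 184 -184.4 7.0 270.5 [42 41 41]
254 190 -184.9 7.0 273.7 [44 43 43]
254 196 -185.8 7.0 277.0 [116 116 120]
254 202 -185.6 7.0 279.6 [117 117 119]
254 208 -187.8 7.0 283.5 [115 117 119]
254 214 -188.4 7.0 286.3 [128 129 133]
254 220 -186.0 7.0 287.6 [152 152 158]
254 226 -131.1 6.8 264.2 [53 53 53]
254 232 -124.2 6.7 264.7 [66 65 66]
254 238 -131.1 6.8 271.3 [115 176 207]
254 244 -129.6 6.8 274.2 [180 253 255]
254 250 -116.7 6.7 272.7 [45 44 44]
254 256 -116.8 6.7 276.3 [44 43 43]
254 262 -116.7 6.7 279.9 [63 65 64]
254 268 -118.8 6.7 284.1 [160 165 1
[... 3848 characters left out ...]
56, np.float64(7.8), np.float64(-118.4), np.float64(287.9)), (264, np.float64(12.3), np.float64(-117.2), np.float64(287.5)), (272, np.float64(16.7), np.float64(-118.6), np.float64(288.0)), (280, np.float64(21.1), np.float64(-118.2), np.float64(287.9)), (288, np.float64(25.6), np.float64(-117.1), np.float64(287.5)), (296, np.float64(29.9), np.float64(-118.5), np.float64(287.9)), (304, np.float64(32.0), np.float64(-134.1), np.float64(292.8)), (312, np.float64(32.1), np.float64(-156.8), np.float64(299.8)), (320, np.float64(32.4), np.float64(-172.6), np.float64(304.6)), (328, np.float64(34.9), np.float64(-175.0), np.float64(305.4)), (336, np.float64(36.6), np.float64(-180.4), np.float64(307.0))]
```

```bash
cat > plan.py <<'E'
import numpy as np
# stand coords: face x=0, floor z=0. rail solids (convex boxes)
rail=[(0,60,-70,0),(20,60,-70,32),(0,60,28,32),(0,4,14,32)]
rail=[np.array([[a,c],[b,c],[b,d],[a,d]],float) for a,b,c,d in rail]
binp=[(35-2.5,35,-25,25),(35,44.5,22,25),(41.5,44.5,22,41),(-35,35,-25,-23)]
binp=[np.array([[a,c],[b,c],[b,d],[a,d]],float) for a,b,c,d in binp]
def sd(p,B): # signed dist of points p to convex ccw polygon B
    best=np.full(len(p),1e9);ins=np.full(len(p),-1e9)
    for i in range(4):
        a,b=B[i],B[(i+1)%4];e=b-a;L=np.linalg.norm(e);n=np.array([e[1],-e[0]])/L
        ins=np.maximum(ins,(p-a)@n)
        t=np.clip(((p-a)@e)/L**2,0,1);best=np.minimum(best,np.linalg.norm(p-a-t[:,None]*e,axis=1))
    return np.where(ins<0,ins,best)
def clr(cx,h,th):
    c,s=np.cos(th),np.sin(th);Rm=np.array([[c,s],[-s,c]])
    m=1e9
    for A in binp:
        q=A@Rm.T+[cx,h]
        qs=np.vstack([q+(np.roll(q,-1,0)-q)*k/8 for k in range(8)])
        for B in rail:
            m=min(m,sd(qs,B).min())
            Bs=np.vstack([B+(np.roll(B,-1,0)-B)*k/4 for k in range(4)])
            m=min(m,sd(Bs,q).min())
    return m
if __name__=="__main__":
    for deg in(45,50):
        th=np.radians(deg);print("deg",deg)
        for h in np.arange(8,24,1.):
            print(h,[round(clr(cx,h,th),1) for cx in np.arange(-62,-34,2.)])
    for deg in(45,40,35,30,25,20,15,10,5,0):
        th=np.radians(deg)
        r=max((clr(cx,h,th),cx,h) for cx in np.arange(-52,-33,.5) for h in np.arange(-22,26,.5) if True and 44.5*np.cos(th)+41*np.sin(th)+cx>6)
        print(deg,np.round(r,2))
E
python3 plan.py
```

```text
deg 45
8.0 [np.float64(5.0), np.float64(3.6), np.float64(2.2), np.float64(0.8), np.float64(-0.7), np.float64(-1.2), np.float64(-2.1), np.float64(-2.9), np.float64(-4.4), np.float64(-5.1), np.float64(-6.3), np.float64(-7.4), np.float64(-7.9), np.float64(-7.9)]
9.0 [np.float64(5.7), np.float64(4.3), np.float64(2.9), np.float64(1.5), np.float64(0.0), np.float64(-1.4), np.float64(-1.9), np.float64(-2.4), np.float64(-3.6), np.float64(-4.9), np.float64(-5.8), np.float64(-6.9), np.float64(-6.9), np.float64(-6.9)]
10.0 [np.float64(5.7), np.float64(4.7), np.float64(3.6), np.float64(2.2), np.float64(0.8), np.float64(-0.7), np.float64(-0.9), np.float64(-2.4), np.float64(-3.1), np.float64(-4.3), np.float64(-5.4), np.float64(-5.9), np.float64(-5.9), np.float64(-5.9)]
11.0 [np.float64(5.0), np.float64(3.7), np.float64(3.4), np.float64(2.9), np.float64(1.5), np.float64(0.0), np.float64(-1.4), np.float64(-1.6), np.float64(-2.9), np.float64(-3.8), np.float64(-4.9), np.float64(-4.9), np.float64(-4.9), np.float64(-4.9)]
12.0 [np.float64(4.3), np.float64(2.9), np.float64(2.4), np.float64(2.4), np.float6
[... 6548 characters left out ...]
1.1), np.float64(-1.9), np.float64(-1.3), np.float64(-0.6), np.float64(0.7), np.float64(1.9), np.float64(2.1), np.float64(2.1), np.float64(2.0), np.float64(-0.0), np.float64(-2.0), np.float64(-4.0)]
23.0 [np.float64(2.0), np.float64(-0.0), np.float64(-1.6), np.float64(-1.9), np.float64(-1.7), np.float64(-1.4), np.float64(-0.1), np.float64(1.2), np.float64(2.5), np.float64(2.9), np.float64(1.4), np.float64(-0.1), np.float64(-2.0), np.float64(-4.0)]
45 [  3.09 -45.    19.  ]
40 [  3.16 -45.    15.  ]
35 [  3.08 -45.    11.  ]
30 [  3.3 -44.    6.5]
25 [  3.6 -43.    2.5]
20 [  3.58 -42.    -1.5 ]
15 [  3.23 -41.5   25.5 ]
10 [  7.44 -44.5   25.5 ]
5 [  5.78 -41.5   25.5 ]
0 [  3.  -38.   25.5]
```

```bash
cat >> h.py <<'E'
th0=np.radians(-80.6);SX=np.array([np.cos(th0),np.sin(th0),0]);SY=np.array([-SX[1],SX[0],0])
FACE=0.9;FLOOR=193.3;OO=np.array([517.7,-320.4,0]);OFF=np.array([13.3,-9.8])
def tgt(cx,h,deg,y):
    t=np.radians(deg);c,s=np.cos(t),np.sin(t);o=np.array([c*OFF[0]+s*OFF[1],-s*OFF[0]+c*OFF[1]])
    p=OO+(FACE+cx+o[0])*SX+y*SY;p[2]=FLOOR+h+o[1]
    return p,tool(th0,np.radians(45-deg))
def go(cx,h,deg,y=-4):
    p,M=tgt(cx,h,deg,y);print((cx,h,deg),end=" ");delta(p,M)
def where():
    o=st();M=R.from_rotvec(o["orientation"]).as_matrix();a=M[:,1]
    deg=45-np.degrees(np.arctan2(a@SX,-a[2]));t=np.radians(deg);c,s=np.cos(t),np.sin(t)
    q=o["ee_pos"]-OO;print("cx,h,deg,y",np.round([q@SX-FACE-(c*OFF[0]+s*OFF[1]),o["ee_pos"][2]-FLOOR-(-s*OFF[0]+c*OFF[1]),deg,q@SY],2),"Fstand",np.round([o["ft_force"]@SX,o["ft_force"]@SY,o["ft_force"][2]],2))
E
python3 - <<'E'
from h import *
where();go(-110,70,45);go(-75,11,45)
E
```

```text
t 6.17 p [ 503.3 -185.3  276.5] q [ 0.04  0.25  2.   -0.95  1.03  0.44] F [-0.2   0.42 -2.35] M [ 0.4   0.13 -0.04] w 55.7
cx,h,deg,y [-149.76   93.1     0.27    7.85] Fstand [-0.45 -0.13 -2.35]
(-110, 70, 45) dp [-0.087  -0.3815 -0.3697] turn [0.2452 0.0405 0.    ] deg 44.7
(-75, 11, 45) dp [-0.0155 -0.8132 -1.1072] turn [0.2452 0.0405 0.    ] deg 44.7
```

>>> jog_arm --steps '[{"dp": [-0.02, -0.05, -0.05], "turn": [0.035, 0.006, 0], "claw": 0}, {"dp": [-0.03, -0.1, -0.1], "turn": [0.07, 0.012, 0], "claw": 0}, {"dp": [-0.05, -0.2, -0.18], "turn": [0.105, 0.017, 0], "claw": 0}, {"dp": [-0.06, -0.25, -0.25], "turn": [0.14, 0.023, 0], "claw": 0}, {"dp": [-0.07, -0.3, -0.3], "turn": [0.175, 0.029, 0], "claw": 0}, {"dp": [-0.08, -0.35, -0.35], "turn": [0.21, 0.035, 0], "claw": 0}, {"dp": [-0.09, -0.38, -0.37], "turn": [0.245, 0.0405, 0], "claw": 0}, {"dp": [-0.09, -0.38, -0.37], "turn": [0.245, 0.0405, 0], "claw": 0}, {"dp": [-0.09, -0.38, -0.37], "turn": [0.245, 0.0405, 0], "claw": 0}]'

```text
t: 6.92
ee_pos: [496.5, -216.5, 245.8]
orientation: [-1.568, -0.125, 0.128]
ft_force: [-0.2, -0.5, -2.4]
width: 56.1
```

```bash
python3 - <<'E'
from h import *
where();go(-75,11,45)
E
```

```text
t 6.92 p [ 496.5 -216.5  245.8] q [-0.43  0.27  1.79 -0.    1.08 -0.59] F [-0.2  -0.52 -2.39] M [-0.04  0.05 -0.01] w 56.1
cx,h,deg,y [-109.37   68.86   44.96   -3.93] Fstand [ 0.48 -0.28 -2.39]
(-75, 11, 45) dp [ 0.0692 -0.4238 -0.7233] turn [ 0.0004 -0.0007  0.001 ] deg 0.2
```

>>> jog_arm --steps '[{"dp": [0.02, -0.12, -0.2], "turn": [0, 0, 0], "claw": 0}, {"dp": [0.04, -0.25, -0.42], "turn": [0, 0, 0], "claw": 0}, {"dp": [0.06, -0.36, -0.62], "turn": [0, 0, 0], "claw": 0}, {"dp": [0.07, -0.425, -0.725], "turn": [0, -0.001, 0.001], "claw": 0}, {"dp": [0.07, -0.425, -0.725], "turn": [0, -0.001, 0.001], "claw": 0}, {"dp": [0.07, -0.425, -0.725], "turn": [0, -0.001, 0.001], "claw": 0}, {"dp": [0.07, -0.425, -0.725], "turn": [0, -0.001, 0.001], "claw": 0}]'

```text
t: 7.5
ee_pos: [502.6, -249.7, 188.5]
orientation: [-1.569, -0.131, 0.129]
ft_force: [0.5, 0.4, -1.6]
width: 55.8
```

```bash
python3 - <<'E'
from h import *
where()
for n in("wrist","top"):
    d=cam(n);save(d,n+"8");P=pts(d);np.save("pics/%s8.npy"%n,P)
im=cv2.imread("pics/top8.png");w=cv2.imread("pics/wrist8.png")
c=cv2.resize(im[120:290,320:440],None,fx=2.25,fy=2.25);o=np.zeros((384,512+c.shape[1],3),np.uint8);o[:,:512]=w;o[:c.shape[0],512:]=c[:384]
cv2.imwrite("pics/m8.png",o)
go(-62,11,45);go(-56,12,45);go(-53,13.5,45);go(-50,16,45);go(-47.5,18,45);go(-45.5,19,45)
E
```

```text
t 7.5 p [ 502.6 -249.7  188.5] q [-0.48  0.37  1.8  -0.    0.97 -0.65] F [ 0.51  0.38 -1.59] M [-0.06  0.04 -0.02] w 55.8
cx,h,deg,y [-75.63  11.51  44.89  -3.36] Fstand [-0.3   0.57 -1.59]
(-62, 11, 45) dp [ 0.019  -0.1641 -0.0109] turn [ 0.0006  0.0007 -0.0002] deg 0.2
(-56, 12, 45) dp [ 0.0313 -0.2381  0.0016] turn [ 0.0006  0.0007 -0.0002] deg 0.2
(-53, 13.5, 45) dp [ 0.0374 -0.2751  0.0204] turn [ 0.0006  0.0007 -0.0002] deg 0.2
(-50, 16, 45) dp [ 0.0435 -0.3121  0.0516] turn [ 0.0006  0.0007 -0.0002] deg 0.2
(-47.5, 18, 45) dp [ 0.0486 -0.3429  0.0766] turn [ 0.0006  0.0007 -0.0002] deg 0.2
(-45.5, 19, 45) dp [ 0.0527 -0.3676  0.0891] turn [ 0.0006  0.0007 -0.0002] deg 0.2
```

View pics/m8.png

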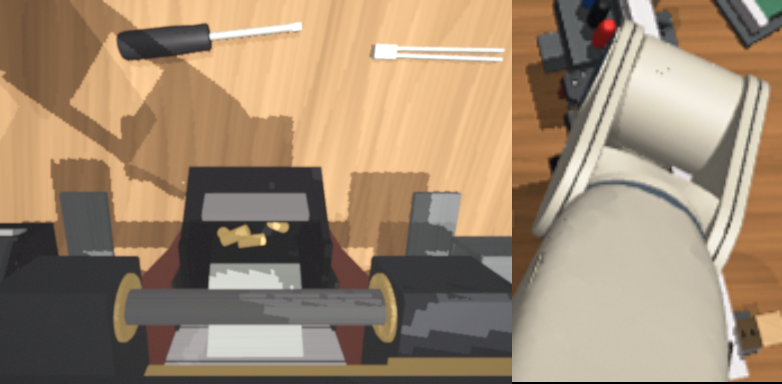

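The bin is tipped 45°, still held evenly, and lies in front of the free stretch. Now I go in slowly, watching the force.

>>> jog_arm --steps '[{"dp": [0.01, -0.08, -0.008], "turn": [0, 0.001, 0], "claw": 0}, {"dp": [0.02, -0.165, -0.008], "turn": [0, 0.001, 0], "claw": 0}, {"dp": [0.023, -0.19, -0.005], "turn": [0, 0.001, 0], "claw": 0}, {"dp": [0.026, -0.21, -0.003], "turn": [0, 0.001, 0], "claw": 0}, {"dp": [0.029, -0.226, -0.001], "turn": [0, 0.001, 0], "claw": 0}, {"dp": [0.029, -0.226, -0.001], "turn": [0, 0.001, 0], "claw": 0}, {"dp": [0.029, -0.226, -0.001], "turn": [0, 0.001, 0], "claw": 0}]'

```text
t: 8.18
ee_pos: [504.9, -268.2, 188.7]
orientation: [-1.569, -0.128, 0.13]
ft_force: [-0.3, 0.1, -1.2]
width: 55.9
```

```bash
python3 - <<'E'
from h import *
where()
go(-56,12,45);go(-53,13.5,45);go(-50,16,45);go(-47.5,18,45);go(-45.5,19,45)
E
```

```text
t 8.18 p [ 504.9 -268.2  188.7] q [-0.51  0.39  1.78 -0.    0.98 -0.67] F [-0.26  0.13 -1.23] M [-0.08  0.06 -0.01] w 55.9
cx,h,deg,y [-56.96  11.71  44.9   -4.15] Fstand [-0.17 -0.23 -1.23]
(-56, 12, 45) dp [ 0.0038 -0.0112  0.0035] turn [ 0.0006 -0.0004 -0.0001] deg 0.1
(-53, 13.5, 45) dp [ 0.0099 -0.0482  0.0223] turn [ 0.0006 -0.0004 -0.0001] deg 0.1
(-50, 16, 45) dp [ 0.016  -0.0852  0.0535] turn [ 0.0006 -0.0004 -0.0001] deg 0.1
(-47.5, 18, 45) dp [ 0.0211 -0.116   0.0785] turn [ 0.0006 -0.0004 -0.0001] deg 0.1
(-45.5, 19, 45) dp [ 0.0252 -0.1407  0.091 ] turn [ 0.0006 -0.0004 -0.0001] deg 0.1
```

>>> jog_arm --steps '[{"dp": [0.004, -0.011, 0.003], "turn": [0.0005, 0, 0], "claw": 0}, {"dp": [0.007, -0.03, 0.013], "turn": [0.0005, 0, 0], "claw": 0}, {"dp": [0.01, -0.048, 0.022], "turn": [0.0005, 0, 0], "claw": 0}, {"dp": [0.01, -0.048, 0.022], "turn": [0.0005, 0, 0], "claw": 0}, {"dp": [0.01, -0.048, 0.022], "turn": [0.0005, 0, 0], "claw": 0}]'

```text
t: 8.6
ee_pos: [505.7, -272.2, 190.5]
orientation: [-1.567, -0.128, 0.13]
ft_force: [-0.5, -0.2, -1.4]
width: 56.1
```

```bash
python3 - <<'E'
from h import *
where()
go(-51.5,14.7,45);go(-50,16,45);go(-47.5,18,45);go(-45.5,19,45)
E
```

```text
t 8.6 p [ 505.7 -272.2  190.5] q [-0.51  0.39  1.77 -0.    0.98 -0.68] F [-0.52 -0.23 -1.4 ] M [-0.1   0.09 -0.02] w 56.1
cx,h,deg,y [-52.94  13.55  44.99  -3.95] Fstand [ 0.14 -0.55 -1.4 ]
(-51.5, 14.7, 45) dp [ 0.0023 -0.0178  0.0144] turn [ 0.0001 -0.0003 -0.0001] deg 0.1
(-50, 16, 45) dp [ 0.0054 -0.0363  0.0306] turn [ 0.0001 -0.0003 -0.0001] deg 0.1
(-47.5, 18, 45) dp [ 0.0105 -0.0671  0.0556] turn [ 0.0001 -0.0003 -0.0001] deg 0.1
(-45.5, 19, 45) dp [ 0.0145 -0.0918  0.0681] turn [ 0.0001 -0.0003 -0.0001] deg 0.1
```

>>> jog_arm --steps '[{"dp": [0.002, -0.018, 0.014], "turn": [0, 0, 0], "claw": 0}, {"dp": [0.005, -0.036, 0.031], "turn": [0, 0, 0], "claw": 0}, {"dp": [0.008, -0.052, 0.044], "turn": [0, 0, 0], "claw": 0}, {"dp": [0.0105, -0.067, 0.056], "turn": [0, 0, 0], "claw": 0}, {"dp": [0.0145, -0.09, 0.067], "turn": [0, 0, 0], "claw": 0}, {"dp": [0.0145, -0.09, 0.067], "turn": [0, 0, 0], "claw": 0}, {"dp": [0.0145, -0.09, 0.067], "turn": [0, 0, 0], "claw": 0}]'

```text
t: 9.18
ee_pos: [506.9, -279.5, 195.9]
orientation: [-1.567, -0.128, 0.13]
ft_force: [0.4, -0.3, -2.5]
width: 55.8
```

```bash
python3 - <<'E'
from h import *
from plan import clr
where()
o=None;cx0,h0=-45,19
for deg in(45,40,35,30,25,20,15,10,5,2,0):
    th=np.radians(deg)
    r=max((clr(cx,h,th),cx,h) for cx in np.arange(cx0-3,cx0+4,.5) for h in np.arange(max(h0-7,-21.5),h0+2,.5))
    cx0,h0=r[1:];print(deg,np.round(r,2))
for h in(16,15,14,13):print(h,clr(-45.5,h,np.radians(45)))
E
```

```text
t 9.18 p [ 506.9 -279.5  195.9] q [-0.52  0.39  1.75 -0.    1.   -0.69] F [ 0.37 -0.34 -2.5 ] M [-0.02 -0.03  0.03] w 55.8
cx,h,deg,y [-45.47  18.98  44.98  -3.94] Fstand [ 0.39  0.31 -2.5 ]
45 [  3.09 -45.    19.  ]
40 [  3.16 -45.    15.  ]
35 [  3.08 -45.    11.  ]
30 [  3.3 -44.    6.5]
25 [  3.6 -43.    2.5]
20 [  3.58 -42.    -1.5 ]
15 [  3.08 -41.    -5.5 ]
10 [  2.48 -40.   -11.  ]
5 [  1.85 -38.   -11.5 ]
2 [  1.49 -37.   -14.  ]
0 [  1. -36. -14.]
16 0.09009742330268367
15 -0.9099025766973163
14 -1.644737533752361
13 -2.1144074478624506
```

```bash
python3 - <<'E'
from h import *
for w in[(-45,17,42.5),(-45,15,40),(-45,13,37.5),(-45,11,35),(-44.5,8.7,32.5),(-44,6.5,30),(-43.5,4.5,27.5),(-43,2.5,25),(-42.5,.5,22.5),(-42,-1.5,20)]: go(*w)
E
```

```text
(-45, 17, 42.5) dp [ 0.0016 -0.0146 -0.0232] turn [-0.0136 -0.0025 -0.    ] deg 2.5
(-45, 15, 40) dp [ 0.0031 -0.0233 -0.0463] turn [-0.0273 -0.0048 -0.    ] deg 5.0
(-45, 13, 37.5) dp [ 0.0045 -0.0319 -0.069 ] turn [-0.041  -0.0071 -0.    ] deg 7.5
(-45, 11, 35) dp [ 0.0059 -0.0404 -0.0913] turn [-0.0547 -0.0093 -0.    ] deg 10.0
(-44.5, 8.7, 32.5) dp [ 0.0083 -0.0549 -0.117 ] turn [-0.0684 -0.0116 -0.    ] deg 12.5
(-44, 6.5, 30) dp [ 0.0107 -0.0693 -0.1411] turn [-0.0821 -0.0139 -0.    ] deg 15.0
(-43.5, 4.5, 27.5) dp [ 0.013  -0.0835 -0.1623] turn [-0.0958 -0.0161  0.    ] deg 17.5
(-43, 2.5, 25) dp [ 0.0154 -0.0976 -0.1831] turn [-0.1095 -0.0184  0.    ] deg 20.0
(-42.5, 0.5, 22.5) dp [ 0.0177 -0.1115 -0.2037] turn [-0.1232 -0.0207  0.    ] deg 22.5
(-42, -1.5, 20) dp [ 0.0199 -0.1251 -0.2238] turn [-0.1369 -0.0229  0.    ] deg 25.0
```

>>> jog_arm --steps '[{"dp": [0.0016, -0.0146, -0.0232], "turn": [-0.0136, -0.0023, 0], "claw": 0}, {"dp": [0.0031, -0.0233, -0.0463], "turn": [-0.0273, -0.0047, 0], "claw": 0}, {"dp": [0.0045, -0.0319, -0.069], "turn": [-0.041, -0.007, 0], "claw": 0}, {"dp": [0.0059, -0.0404, -0.0913], "turn": [-0.0547, -0.0093, 0], "claw": 0}, {"dp": [0.0083, -0.0549, -0.117], "turn": [-0.0684, -0.0116, 0], "claw": 0}, {"dp": [0.0107, -0.0693, -0.1411], "turn": [-0.0821, -0.0139, 0], "claw": 0}, {"dp": [0.0107, -0.0693, -0.1411], "turn": [-0.0821, -0.0139, 0], "claw": 0}, {"dp": [0.0107, -0.0693, -0.1411], "turn": [-0.0821, -0.0139, 0], "claw": 0}]'

```text
t: 9.85
ee_pos: [507.6, -284.4, 184.5]
orientation: [-1.827, -0.151, 0.117]
ft_force: [-0.5, -0.5, -1.9]
width: 55.9
```

```bash
python3 - <<'E'
from h import *
where()
for w in[(-43.5,4.5,27.5),(-43,2.5,25),(-42.5,.5,22.5),(-42,-1.5,20),(-41.5,-3.5,17.5),(-41,-5.5,15),(-40.5,-8.2,12.5),(-40,-10.5,10),(-39,-11.2,7.5),(-38,-11.7,5)]: go(*w)
E
```

```text
t 9.85 p [ 507.6 -284.4  184.5] q [-0.42  0.36  1.87 -0.31  0.8  -0.38] F [-0.46 -0.53 -1.87] M [ 0.1   0.12 -0.03] w 55.9
cx,h,deg,y [-44.68   6.31  30.08  -4.05] Fstand [ 0.45 -0.54 -1.87]
(-43.5, 4.5, 27.5) dp [ 0.0045 -0.0227 -0.0187] turn [-0.0141 -0.0026 -0.0003] deg 2.6
(-43, 2.5, 25) dp [ 0.0068 -0.0368 -0.0396] turn [-0.0278 -0.0048 -0.0003] deg 5.1
(-42.5, 0.5, 22.5) dp [ 0.0091 -0.0507 -0.0601] turn [-0.0415 -0.0071 -0.0003] deg 7.6
(-42, -1.5, 20) dp [ 0.0113 -0.0643 -0.0802] turn [-0.0552 -0.0094 -0.0003] deg 10.1
(-41.5, -3.5, 17.5) dp [ 0.0136 -0.0778 -0.1001] turn [-0.0689 -0.0117 -0.0003] deg 12.6
(-41, -5.5, 15) dp [ 0.0158 -0.091  -0.1196] turn [-0.0826 -0.0139 -0.0003] deg 15.1
(-40.5, -8.2, 12.5) dp [ 0.0179 -0.104  -0.1476] turn [-0.0963 -0.0162 -0.0003] deg 17.6
(-40, -10.5, 10) dp [ 0.02   -0.1167 -0.1703] turn [-0.11   -0.0185 -0.0003] deg 20.1
(-39, -11.2, 7.5) dp [ 0.0231 -0.1354 -0.1727] turn [-0.1237 -0.0208 -0.0003] deg 22.6
(-38, -11.7, 5) dp [ 0.0261 -0.1537 -0.1723] turn [-0.1374 -0.023  -0.0003] deg 25.1
```

>>> jog_arm --steps '[{"dp": [0.0045, -0.0227, -0.0187], "turn": [-0.0141, -0.0024, 0], "claw": 0}, {"dp": [0.0068, -0.0368, -0.0396], "turn": [-0.0278, -0.0047, 0], "claw": 0}, {"dp": [0.0091, -0.0507, -0.0601], "turn": [-0.0415, -0.007, 0], "claw": 0}, {"dp": [0.0113, -0.0643, -0.0802], "turn": [-0.0552, -0.0094, 0], "claw": 0}, {"dp": [0.0136, -0.0778, -0.1001], "turn": [-0.0689, -0.0117, 0], "claw": 0}, {"dp": [0.0158, -0.091, -0.1196], "turn": [-0.0826, -0.0139, 0], "claw": 0}, {"dp": [0.0158, -0.091, -0.1196], "turn": [-0.0826, -0.0139, 0], "claw": 0}, {"dp": [0.0158, -0.091, -0.1196], "turn": [-0.0826, -0.0139, 0], "claw": 0}]'

```text
t: 10.52
ee_pos: [508.9, -291.5, 174.7]
orientation: [-2.087, -0.172, 0.101]
ft_force: [-0.6, 0.1, -1.6]
width: 55.9
```

```bash
python3 - <<'E'
from h import *
where()
for w in[(-40.5,-8.2,12.5),(-40,-10.5,10),(-39,-11.5,7.5),(-38,-12.5,5),(-37,-14,3)]: go(*w)
E
```

```text
t 10.52 p [ 508.9 -291.5  174.7] q [-0.3   0.38  1.96 -0.76  0.7   0.1 ] F [-0.57  0.15 -1.58] M [0.25 0.13 0.02] w 55.9
cx,h,deg,y [-41.12  -5.68  15.12  -3.96] Fstand [-0.24 -0.54 -1.58]
(-40.5, -8.2, 12.5) dp [ 0.0019 -0.0148 -0.0255] turn [-0.0143 -0.0027 -0.0003] deg 2.6
(-40, -10.5, 10) dp [ 0.004  -0.0276 -0.0482] turn [-0.028  -0.005  -0.0003] deg 5.1
(-39, -11.5, 7.5) dp [ 0.0071 -0.0462 -0.0543] turn [-0.0417 -0.0072 -0.0003] deg 7.6
(-38, -12.5, 5) dp [ 0.0101 -0.0645 -0.0602] turn [-0.0554 -0.0095 -0.0003] deg 10.1
(-37, -14, 3) dp [ 0.0129 -0.0815 -0.0734] turn [-0.0664 -0.0113 -0.0003] deg 12.1
```

>>> jog_arm --steps '[{"dp": [0.0019, -0.0148, -0.0255], "turn": [-0.0143, -0.0024, 0], "claw": 0}, {"dp": [0.004, -0.0276, -0.0482], "turn": [-0.028, -0.0048, 0], "claw": 0}, {"dp": [0.0071, -0.0462, -0.0543], "turn": [-0.0417, -0.007, 0], "claw": 0}, {"dp": [0.0101, -0.0645, -0.0602], "turn": [-0.0554, -0.0094, 0], "claw": 0}, {"dp": [0.0101, -0.0645, -0.0602], "turn": [-0.0554, -0.0094, 0], "claw": 0}, {"dp": [0.0101, -0.0645, -0.0602], "turn": [-0.0554, -0.0094, 0], "claw": 0}]'

```text
t: 11.02
ee_pos: [509.8, -296.7, 169.8]
orientation: [-2.261, -0.186, 0.089]
ft_force: [-0.0, 1.3, -1.3]
width: 56.0
```

```bash
python3 - <<'E'
from h import *
from plan import clr
where()
for w in[(-37.5,-14,4),(-37,-15,3),(-36.7,-17,2.5),(-36.5,-19,2),(-36.3,-20.5,1.5)]: go(*w);print(clr(*w[:2],np.radians(w[2])))
E
```

```text
t 11.02 p [ 509.8 -296.7  169.8] q [-0.23  0.42  2.01 -1.09  0.73  0.45] F [-0.02  1.3  -1.3 ] M [ 0.44  0.12 -0.02] w 56.0
cx,h,deg,y [-37.91 -12.56   5.12  -3.91] Fstand [-1.29  0.19 -1.3 ]
(-37.5, -14, 4) dp [ 0.0001 -0.0079 -0.0149] turn [-0.0061 -0.0014 -0.0002] deg 1.1
1.4320612523256557
(-37, -15, 3) dp [ 0.0015 -0.0164 -0.0247] turn [-0.0116 -0.0023 -0.0002] deg 2.1
1.1642534422750743
(-36.7, -17, 2.5) dp [ 0.0023 -0.0212 -0.0483] turn [-0.0143 -0.0028 -0.0002] deg 2.6
0.92354014684347
(-36.5, -19, 2) dp [ 0.0029 -0.0248 -0.0718] turn [-0.0171 -0.0032 -0.0002] deg 3.1
0.8146747488494767
(-36.3, -20.5, 1.5) dp [ 0.0035 -0.0283 -0.0892] turn [-0.0198 -0.0037 -0.0002] deg 3.6
0.32758694976190483
```

>>> jog_arm --steps '[{"dp": [0.0001, -0.0079, -0.0149], "turn": [-0.0061, -0.001, 0], "claw": 0}, {"dp": [0.0015, -0.0164, -0.0247], "turn": [-0.0116, -0.002, 0], "claw": 0}, {"dp": [0.0023, -0.0212, -0.0483], "turn": [-0.0143, -0.0025, 0], "claw": 0}, {"dp": [0.0029, -0.0248, -0.0718], "turn": [-0.0171, -0.003, 0], "claw": 0}, {"dp": [0.0029, -0.0248, -0.0718], "turn": [-0.0171, -0.003, 0], "claw": 0}, {"dp": [0.0029, -0.0248, -0.0718], "turn": [-0.0171, -0.003, 0], "claw": 0}]'

```text
t: 11.52
ee_pos: [510.0, -298.8, 164.0]
orientation: [-2.314, -0.19, 0.084]
ft_force: [-0.9, -1.4, -1.2]
width: 56.0
```

```bash
python3 - <<'E'
from h import *
where()
for w in[(-36.2,-20,1.5),(-36,-20.5,1.5),(-36,-21,1.5)]: go(*w)
E
```

```text
t 11.52 p [ 510.  -298.8  164. ] q [-0.21  0.45  2.02 -1.19  0.75  0.57] F [-0.91 -1.36 -1.18] M [ 0.43  0.13 -0.01] w 56.0
cx,h,deg,y [-36.37 -19.05   2.04  -4.03] Fstand [ 1.19 -1.12 -1.18]
(-36.2, -20, 1.5) dp [ 0.0009 -0.0032 -0.0103] turn [-0.0029 -0.0008 -0.    ] deg 0.5
(-36, -20.5, 1.5) dp [ 0.0013 -0.0057 -0.0165] turn [-0.0029 -0.0008 -0.    ] deg 0.5
(-36, -21, 1.5) dp [ 0.0013 -0.0057 -0.0228] turn [-0.0029 -0.0008 -0.    ] deg 0.5
```

Feeling down for the floor of the groove.

>>> jog_arm --steps '[{"dp": [0.0005, -0.002, -0.006], "turn": [-0.002, 0, 0], "claw": 0}, {"dp": [0.001, -0.004, -0.012], "turn": [-0.003, -0.0005, 0], "claw": 0}, {"dp": [0.001, -0.005, -0.018], "turn": [-0.003, -0.0005, 0], "claw": 0}, {"dp": [0.001, -0.005, -0.024], "turn": [-0.003, -0.0005, 0], "claw": 0}, {"dp": [0.001, -0.005, -0.024], "turn": [-0.003, -0.0005, 0], "claw": 0}]'

```text
t: 11.93
ee_pos: [510.1, -299.2, 162.0]
orientation: [-2.324, -0.191, 0.083]
ft_force: [0.3, -1.2, -1.7]
width: 55.9
```

```bash
python3 - <<'E'
from h import *
where()
E
```

```text
t 11.93 p [ 510.1 -299.2  162. ] q [-0.21  0.46  2.03 -1.21  0.76  0.59] F [ 0.34 -1.17 -1.73] M [0.44 0.13 0.02] w 55.9
cx,h,deg,y [-36.09 -21.16   1.5   -4.04] Fstand [ 1.21  0.15 -1.73]
```

>>> jog_arm --steps '[{"dp": [0, 0, -0.006], "turn": [0, 0, 0], "claw": 0}, {"dp": [0, 0, -0.006], "turn": [0, 0, 0], "claw": 0}, {"dp": [0, 0, -0.006], "turn": [0, 0, 0], "claw": 0}]'

```text
t: 12.18
ee_pos: [510.2, -299.2, 161.6]
orientation: [-2.324, -0.191, 0.083]
ft_force: [-0.6, 0.5, -0.2]
width: 55.9
```

```bash
python3 - <<'E'
from h import *
where()
E
```

```text
t 12.18 p [ 510.2 -299.2  161.6] q [-0.21  0.46  2.03 -1.21  0.76  0.59] F [-0.55  0.55 -0.21] M [ 0.32  0.11 -0.02] w 55.9
cx,h,deg,y [-36.06 -21.53   1.49  -3.96] Fstand [-0.63 -0.46 -0.21]
```

>>> jog_arm --steps '[{"dp": [0, 0, -0.006], "turn": [0, 0, 0], "claw": 0}, {"dp": [0, 0, -0.006], "turn": [0, 0, 0], "claw": 0}, {"dp": [0, 0, -0.006], "turn": [0, 0, 0], "claw": 0}]'

```text
t: 12.43
ee_pos: [510.2, -299.3, 161.5]
orientation: [-2.324, -0.191, 0.083]
ft_force: [-2.0, 1.1, 2.0]
width: 55.7
```

```bash
python3 - <<'E'
from h import *
where()
E
```

```text
t 12.43 p [ 510.2 -299.3  161.5] q [-0.21  0.46  2.03 -1.21  0.76  0.59] F [-2.02  1.09  2.01] M [ 0.03  0.06 -0.15] w 55.7
cx,h,deg,y [-35.98 -21.71   1.47  -3.93] Fstand [-1.41 -1.81  2.01]
```

Floor felt: Fz went from -1.7 to +2 N at 161.5 mm TCP height. Now the last of the turn down, gently in, then open slowly.

>>> jog_arm --steps '[{"dp": [0, -0.003, 0], "turn": [-0.003, -0.0005, 0], "claw": 0}, {"dp": [0.001, -0.007, 0], "turn": [-0.006, -0.001, 0], "claw": 0}, {"dp": [0.001, -0.009, 0], "turn": [-0.007, -0.001, 0], "claw": 0}, {"dp": [0.001, -0.009, 0], "turn": [-0.007, -0.001, 0], "claw": 0}]'

```text
t: 12.77
ee_pos: [510.1, -299.9, 161.0]
orientation: [-2.346, -0.192, 0.083]
ft_force: [0.1, -0.0, -2.5]
width: 55.7
```

```bash
python3 - <<'E'
from h import *
where()
d=cam("wrist");save(d,"w9")
E
```

```text
t 12.77 p [ 510.1 -299.9  161. ] q [-0.2   0.47  2.03 -1.24  0.77  0.63] F [ 0.13 -0.02 -2.45] M [ 0.47  0.11 -0.01] w 55.7
cx,h,deg,y [-35.65 -22.43   0.2   -4.14] Fstand [ 0.04  0.12 -2.45]
```

View pics/w9.png

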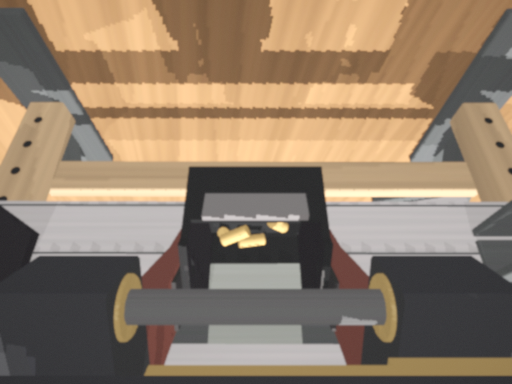

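The bin is level at 0.2°, with its back by the rail and the lip hidden behind the rail's upper slat (rows 345–365). I lower a little to contact.

>>> jog_arm --steps '[{"dp": [0, -0.002, -0.005], "turn": [0, 0, 0], "claw": 0}, {"dp": [0.0005, -0.003, -0.009], "turn": [0, 0, 0], "claw": 0}, {"dp": [0.0005, -0.003, -0.009], "turn": [0, 0, 0], "claw": 0}]'

```text
t: 13.07
ee_pos: [510.4, -300.2, 160.8]
orientation: [-2.347, -0.192, 0.082]
ft_force: [-1.5, 1.4, 2.6]
width: 56.1
```

```bash
python3 - <<'E'
from h import *
where()
E
```

```text
t 13.07 p [ 510.4 -300.2  160.8] q [-0.2   0.47  2.03 -1.24  0.77  0.63] F [-1.54  1.39  2.57] M [-0.08  0.03 -0.15] w 56.1
cx,h,deg,y [-35.26 -22.7    0.17  -3.9 ] Fstand [-1.63 -1.29  2.57]
```

>>> jog_arm --steps '[{"dp": [0, 0, 0], "turn": [0, 0, 0], "claw": 0.66}, {"dp": [0, 0, 0], "turn": [0, 0, 0], "claw": 0.7}, {"dp": [0, 0, 0], "turn": [0, 0, 0], "claw": 0.8}, {"dp": [0, 0, 0], "turn": [0, 0, 0], "claw": 0.9}, {"dp": [0, 0, 0], "turn": [0, 0, 0], "claw": 1}, {"dp": [0, 0, 0], "turn": [0, 0, 0], "claw": 1}, {"dp": [0, 0, 0], "turn": [0, 0, 0], "claw": 1}]'

```text
t: 13.65
ee_pos: [510.4, -300.2, 160.7]
orientation: [-2.347, -0.193, 0.082]
ft_force: [-0.1, -0.5, 0.1]
width: 87.6
```

```bash
python3 - <<'E'
from h import *
where()
d=cam("wrist");save(d,"w10")
E
```

```text
t 13.65 p [ 510.4 -300.2  160.7] q [-0.2   0.47  2.03 -1.24  0.77  0.63] F [-0.09 -0.45  0.12] M [ 0.31  0.08 -0.02] w 87.6
cx,h,deg,y [-35.25 -22.73   0.17  -3.91] Fstand [ 0.43 -0.16  0.12]
```

View pics/w10.png

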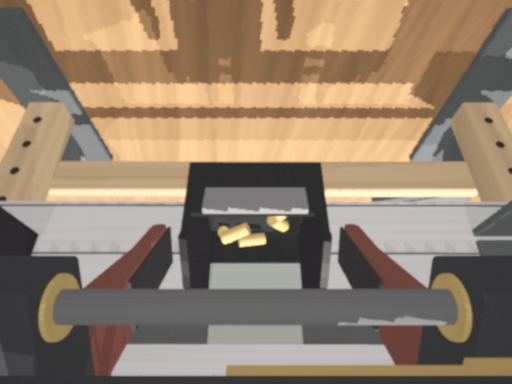

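The fingers are open and the bin hangs with no visible shift (180–325 px). Retreating along the tool axis.

>>> jog_arm --steps '[{"dp": [-0.02, 0.12, 0.12], "turn": [0, 0, 0], "claw": 1}, {"dp": [-0.05, 0.3, 0.3], "turn": [0, 0, 0], "claw": 1}, {"dp": [-0.08, 0.5, 0.51], "turn": [0, 0, 0], "claw": 1}, {"dp": [-0.12, 0.7, 0.71], "turn": [0, 0, 0], "claw": 1}, {"dp": [-0.16, 0.98, 0.99], "turn": [0, 0, 0], "claw": 1}, {"dp": [-0.16, 0.98, 0.99], "turn": [0, 0, 0], "claw": 1}, {"dp": [-0.16, 0.98, 0.99], "turn": [0, 0, 0], "claw": 1}]'

```text
t: 14.28
ee_pos: [498.5, -221.2, 240.9]
orientation: [-2.347, -0.196, 0.08]
ft_force: [0.1, -0.7, -0.6]
width: 87.8
```

```bash
python3 - <<'E'
from h import *
where()
d=cam("wrist");save(d,"w11");np.save("pics/w11.npy",pts(d))
E
```

```text
t 14.28 p [ 498.5 -221.2  240.9] q [-0.04  0.3   2.04 -1.03  0.94  0.5 ] F [ 0.07 -0.69 -0.63] M [0.29 0.14 0.01] w 87.8
cx,h,deg,y [-115.19   57.45    0.14   -2.74] Fstand [ 0.69 -0.05 -0.63]
```

View pics/w11.png

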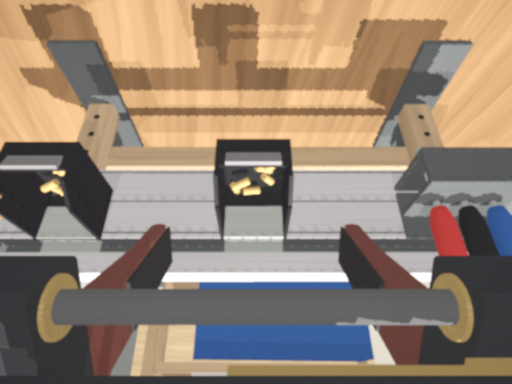

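The bin (255,190) hangs on the rail like the other one; the fingers are well clear. I back off further and check with all cameras.

>>> jog_arm --steps '[{"dp": [-0.04, 0.3, 0.3], "turn": [0, 0, 0], "claw": 1}, {"dp": [-0.08, 0.6, 0.5], "turn": [0, 0, 0], "claw": 1}, {"dp": [-0.12, 0.95, 0.7], "turn": [0, 0, 0], "claw": 1}, {"dp": [-0.12, 0.95, 0.7], "turn": [0, 0, 0], "claw": 1}, {"dp": [-0.12, 0.95, 0.7], "turn": [0, 0, 0], "claw": 1}, {"dp": [-0.12, 0.95, 0.7], "turn": [0, 0, 0], "claw": 1}]'

```text
t: 14.83
ee_pos: [487.9, -146.6, 294.8]
orientation: [-2.347, -0.193, 0.084]
ft_force: [-0.1, -0.3, -0.3]
width: 88.0
```

```bash
python3 - <<'E'
from h import *
st()
P=np.load("pics/w11.npy");X=(P-OO)@SX;Y=(P-OO)@SY;Z=P[...,2]
for c in(235,255,275):
    print(c,"front face (row,X,Z)",[(r,X[r,c].round(1),Z[r,c].round(1)) for r in(144,148,152,158,162)],"hook plate",[(r,X[r,c].round(1),Z[r,c].round(1)) for r in(210,216,222,228,234)])
r=215;print("Y edges",[(c,Y[r,c].round(0)) for c in range(210,300,6)])
o=np.zeros((384,1024,3),np.uint8)
for i,n in enumerate(("scene","top")):
    d=cam(n);o[:,512*i:512*i+512]=d["img"][...,::-1]
cv2.imwrite("pics/end.png",cv2.resize(o,(800,300),interpolation=cv2.INTER_AREA))
E
```

```text
t 14.83 p [ 487.9 -146.6  294.8] q [ 0.13  0.2   2.   -0.9   1.11  0.45] F [-0.06 -0.27 -0.26] M [0.27 0.09 0.01] w 88.0
235 front face (row,X,Z) [(144, np.float64(-68.9), np.float64(147.8)), (148, np.float64(-69.0), np.float64(151.7)), (152, np.float64(-68.9), np.float64(155.3)), (158, np.float64(-73.8), np.float64(164.5)), (162, np.float64(-74.0), np.float64(168.2))] hook plate [(210, np.float64(-3.4), np.float64(169.0)), (216, np.float64(-4.1), np.float64(175.3)), (222, np.float64(-3.6), np.float64(180.9)), (228, np.float64(-5.3), np.float64(187.4)), (234, np.float64(-5.0), np.float64(192.8))]
255 front face (row,X,Z) [(144, np.float64(-69.2), np.float64(148.0)), (148, np.float64(-69.4), np.float64(152.0)), (152, np.float64(-68.6), np.float64(155.2)), (158, np.float64(-73.2), np.float64(164.1)), (162, np.float64(-73.9), np.float64(168.1))] hook plate [(210, np.float64(-4.3), np.float64(169.5)), (216, np.float64(-5.2), np.float64(175.9)), (222, np.float64(-4.1), np.float64(181.1)), (228, np.float64(-4.9), np.float64(187.2)), (234, np.float64(-4.8), np.float64(192.7))]
275 front fac
[... 158 characters left out ...]
loat64(-73.2), np.float64(164.1)), (162, np.float64(-74.1), np.float64(168.3))] hook plate [(210, np.float64(-4.5), np.float64(169.6)), (216, np.float64(-4.8), np.float64(175.7)), (222, np.float64(-3.6), np.float64(180.9)), (228, np.float64(-5.3), np.float64(187.4)), (234, np.float64(-5.0), np.float64(192.8))]
Y edges [(210, np.float64(-43.0)), (216, np.float64(-32.0)), (222, np.float64(-29.0)), (228, np.float64(-26.0)), (234, np.float64(-21.0)), (240, np.float64(-16.0)), (246, np.float64(-10.0)), (252, np.float64(-5.0)), (258, np.float64(0.0)), (264, np.float64(5.0)), (270, np.float64(11.0)), (276, np.float64(16.0)), (282, np.float64(21.0)), (288, np.float64(22.0)), (294, np.float64(32.0))]
```

View pics/end.png

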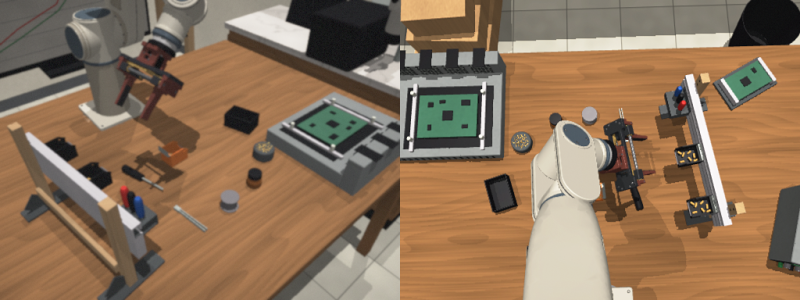

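The front face is 70 mm before the rail face, so the back lies against the rail. The bin sits level and square at stand y of about -3, and the bystanders are in place. Handing in.

```bash
python3 -c "
from h import *
st();print(ctrl.close_job())"
```

```text
t 14.93 p [ 487.6 -146.9  294.7] q [ 0.12  0.2   2.   -0.9   1.11  0.45] F [-0.42  0.31  0.02] M [ 0.26  0.15 -0.02] w 87.8
the job is handed in; nothing more can be done
None
```

The loose parts bin hangs on the free middle stretch of the rail, and I handed the job in at 14.9 s of the 72 s allowed. No verdict is reported.

**What I did:**
- I gripped the black bin across its side walls with the tool leaning 45°, so that the gripper stood upright when the bin was tipped.
- The wrist camera put the groove's floor at about 193 mm above the bench.
- I tipped the bin's front up 45°, passed the hook in and then up, and no contact showed in the force readings. I then turned it down, felt the floor, levelled the bin and let go.
- The wrist force read about 3 N at the floor contacts, and the TCP height there put the floor roughly 0.7 mm below the camera's value.

**Last checks:**
- **Hang:** the bin's front face is about 70 mm in front of the rail face, so its back lies against the rail. Its middle is at about y = -3 mm on the rail. The lip was seen to pass behind the upper slat.
- **Level and square:** the front face measured level and square. The back plate's depth readings suggested a lean of 1 to 2°, which is within their noise and within the play allowed.
- **Robot:** the fingers are open and well clear, and the force reads zero within noise.
- **Bystanders:** I saw nothing moved in the final scene and top pictures, but I did not measure the bystanders again one by one.

One move call was refused for a missing "turn" entry. It caused no motion.

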